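# Gauge an instrument case: push it through the width gate to the stop

## Task

Check that the flat black case fits the width gauge: with the fingertips, push it flat along the bench between the two yellow-capped steel posts and on until its front end rests squared up against the rubber-faced stop bar. Only push it; never lift or carry it. Leave the dropper bottle, the loupe and the micrometer where they are, and finish with the hand clear of everything.

Things in the scene. Friction and masses are not known exactly. Their poses are not given: they have to be found in the camera images.
- flat_case: flat black case, closed, loose on the bench, about 0.2 kg: 87 mm wide (its x), 125 mm long (its y), 30 mm high; origin at the centre of its underside. It slides, and turns when pushed off centre; its two ends are equivalent. It starts before the gauge, origin at gauge y = -130 to -105 mm, x = -30 to +10 mm, turned by up to 0.45 rad
- gate: metal width gauge fixed to the bench, without a floor. Origin on the bench midway between its two posts; the case must go along its +y, x runs across. Posts: round steel, 24 mm diameter, 34 mm high, yellow caps, centres at x = -57 and +57 mm, y = 0: the gap is 90 mm. Low rails (10 mm high, inner faces at x = -76 and +76 mm) run from the posts to the stop bar
- gate_stop (a point): middle of the rubber face of the gauge's stop bar (180 mm long, 24 mm high), 12 mm above the bench, at gauge y = 150 mm. When the case touches the stop its origin is at gauge y = 87 to 88 mm and its rear end about 12 mm beyond the posts' far sides
- dropper_bottle: brown glass dropper bottle, 32 mm diameter, 102 mm tall, standing at the gauge's +x side; origin at the centre of its underside; leave alone. (A big fixed bench instrument, 0.11 to 0.24 m high, stands to the right of the case and gauge: keep the hand clear of it)
- loupe: black tapered eye loupe, 39 mm diameter, 40 mm tall, standing at the gauge's +x side; origin at the centre of its underside; leave alone
- micrometer: outside micrometer, 40x120x13 mm, lying on the bench behind the place where the case starts; origin at the centre of its underside; leave alone

How it is judged:
By the outcome, as a careful person would: the job done as asked, in the order asked, and still so for the second after the job is handed in, with the robot touching nothing.
It also fails if it takes over 54 s, if anything falls off the work surface, if the arm or the gripper's body presses on something with over 40 N, if the wrist force passes 120 N, or if a joint passes its speed limit or range.

## Robot

A 7-joint arm with a two-finger parallel gripper is mounted at the origin on a cart in front of the work surface, level with it; the furniture and walls round the work are solid. World frame = base frame: x ahead of the robot, y to its left, z up, the work surface at z = 0. Lengths are in m, angles in degrees, forces in N, time in s.
With the tool pointing down it reaches from about 0.425 to 0.875 m from the base axis. Payload 4.7 kg.
Tool frame: the origin (TCP) lies on the centre line of the jaws, within the pads' length; the fingertips stand 11 mm ahead of it and the grasp point (between the pads) lies 8 mm behind it; z points along the fingers, y is the direction in which the jaws open and shut (so a half turn about z gives the same grasp; the last joint's range is limited). The gripper opens to 87 mm and grips with 3 to 60 N. Pads are 19 mm wide; open, the fingers measure 117 mm over their backs; the gripper's body (75 mm by 190 mm) begins 51 mm behind the grasp point.
Start: joints at [68.589, 18.392, -4.016, 83.108, 1.295, 78.541, -3.26], TCP at [0.246, -0.602, 0.234] pointing down, gripper open.
Joint ranges: [-163.93, 163.93], [-17.29, 119.83], [-79.2, 71.16], [3.27, 140.29], [-89.18, 269.18], [5.43, 117.66], [-154.24, 154.24]. Speed limits (degrees/s): [147.25, 147.25, 180, 180, 180, 180, 180].

## Interface

Orientations are given as [roll, pitch, yaw] about the fixed x, y, z axes, in that order (R = Rz(yaw) Ry(pitch) Rx(roll)).
In Python, from cell import env gives the robot as it stands.
- The arm moves only by the tool servo_tool, never from a script. Its argument "moves" is text: rows parted by semicolons, each of 7 numbers parted by spaces: the shift along the tool's x, y, z as a fraction of full scale, then the turn, a rotation vector about the tool's x, y, z as a fraction of full scale, then the gripper's target within -1 to 1 (shut at 1, half-way at 0, fully open at -1). A call has 1 to 20 rows; each row shifts and turns the pose as measured when the row begins, along the tool's axes as they then stand; what a row does not reach is not made up. Full scale, the value 1, is 1000 mm for a shift and 0.5 rad for a turn. A row lasts 1/12 s, in which the tool goes at most 41.7 mm and 7.16 degrees, less where a joint would pass 70% of its speed; a pose out of reach is approached as far as the arm can. A call with a number of a shift or a turn outside -1 to 1 is refused whole. A call with a gripper value outside its range is refused whole. The fingers move at their own pace and stop on an object; "squeeze" is the grip in N (left out, the last holds). Time passes only in rows, so rows that do not move let the fingers close. It gives the time, the measured TCP pose, the force and the opening at its end, in the units of the state.
- env.get_obs(): the state, without advancing time (a new reading comes with each control period).
- env.read_camera(name): name is "side" or "top"; returns a dict with "img" (400x640x3 uint8, red, green, blue), "range_z" (400x640 float32, m along the optical axis (not along the pixel's ray), 0 where there is no reading), "mtx" (3x3 intrinsics, pixels), "k1" (the pictures are not rectified: a ray, as slopes to the right and down, at radius r is drawn at 1 + k1 r^2 times it, then the intrinsics apply), "T" (4x4, takes a point from camera to world coordinates). Camera axes: x right, y up, looking along -z (the intrinsics and any distortion apply to the point x, -y, -z); pixel columns grow to the right and rows downward; lengths in m; the calibration is good to about 2 mm. A picture is of the moment at which its call begins.
- env.sign_off(): hands the job in, once; it reports no verdict.
The state is a dict: "time_s": time; "qpos": joint angles; "joint_velocities": joint speeds; "effort": joint torques, N m; "tool_pos": TCP position; "tool_rot": TCP orientation; "force": force on the tool from outside, world axes, zero at the start; "wrist_torque": the same for the moment, N m; "grip_width": finger opening in m.
Only numpy, scipy, OpenCV 4.12 (cv2) and the standard library are available. Lean on these libraries where they do the work, as an engineer would, in place of code of your own. Each camera call takes 0.05 s, during which the arm holds its last target.

## Working session

There is one attempt and no reset: what is moved stays moved. The work goes in short steps, Python scripts to look and compute and a tool call to move; the robot and the scene stay as the last step left them, time stands still between calls to the robot, and variables do not carry over. Pictures are saved under pics/ and viewed, and the job is handed in when it is done.

Besides the shell and the picture viewer there is one more tool, called as name(argument=value, ...) on one line, values as JSON. servo_tool: Moves the arm, as the interface text tells. Its arguments: {"type":"object","properties":{"moves":{"type":"string"},"squeeze":{"type":"number"}},"required":["moves"]}

```bash
mkdir -p pics; ls
python3 - <<'E'
from cell import env
import cv2,numpy as np
o=env.get_obs();print(o)
for n in("side","top"):
    c=env.read_camera(n);cv2.imwrite(f"pics/{n}0.png",c["img"][:,:,::-1]);np.savez(f"pics/{n}0.npz",**c)
    print(n,c["mtx"],c["k1"],c["T"])
E
```

```text
pics
{'time_s': 0.0, 'qpos': array([68.58773997, 18.43930161, -4.01472724, 83.17432594,  1.29592365,
       78.54114257, -3.25889982]), 'joint_velocities': array([-0.02111891, -0.07855337,  0.01384499,  0.07433019, -0.03481412,
       -0.07697469, -0.02926881]), 'effort': array([ 3.34834249e-04, -4.91296685e+01, -4.03844845e-01, -3.12524772e+01,
       -6.40834705e-02,  4.39641159e-02,  2.03460058e-04]), 'tool_pos': array([ 0.24554762, -0.60126262,  0.2324637 ]), 'tool_rot': array([-1.79890521e+02,  6.90561449e-03,  2.22225249e+01]), 'force': array([-0.51665857, -0.28888861, -0.28342291]), 'wrist_torque': array([-0.00056702,  0.06370977, -0.02382717]), 'grip_width': 0.08695766473064935}
side [[436.5791275    0.         316.65804695]
 [  0.         436.5791275  202.34993397]
 [  0.           0.           1.        ]] 0.04017134751894909 [[-0.98212406  0.09985042 -0.15956889  0.36410405]
 [-0.18820433 -0.53613962  0.82288118  1.15402304]
 [-0.00338618  0.83820296  0.5453479   0.67301907]
 [ 0.          0.          0.          1.        ]]
top [[451.61737732   0.         317.88015815]
 [  0.         451.61737732 198.47139996]
 [  0.           0.           1.        ]] -0.1266144069765151 [[-0.02278281  0.99803304 -0.0584037   0.47355672]
 [-0.99963943 -0.02191119  0.01552134  0.2098613 ]
 [ 0.01421111  0.05873626  0.99817238  1.05304667]
 [ 0.          0.          0.          1.        ]]
```

View pics/side0.png

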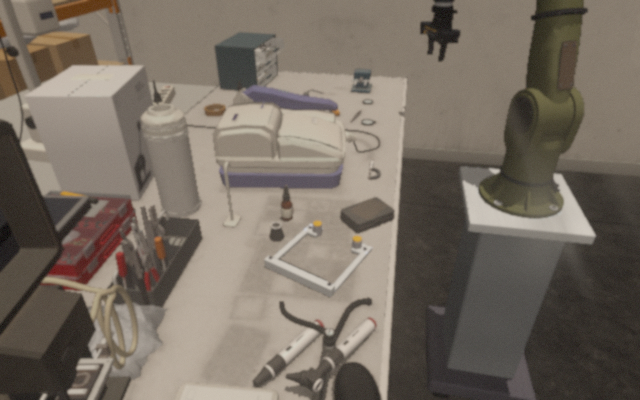

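View pics/top0.png

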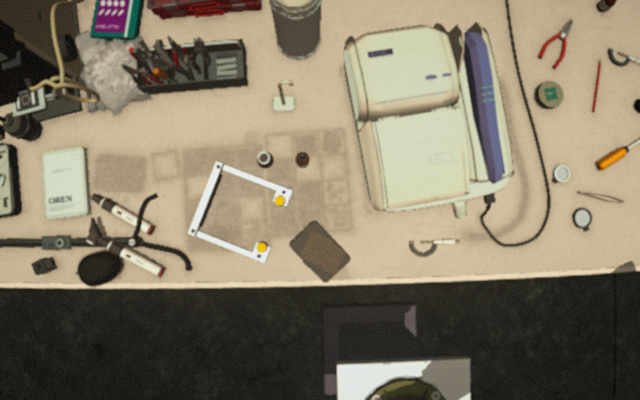

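The side view shows the case at about (368,214) and yellow caps at (317,228) and (357,242). In the top view the caps are at (280,200) and (262,248), the case is at (320,250), the stop bar is near (206,198), and the loupe and bottle are at (264,158) and (302,158). Next I'll measure.

```bash
cat > h.py <<'E'
import cv2,numpy as np
def ray(c,uv):
    K=c["mtx"];k=float(c["k1"]);uv=np.atleast_2d(np.array(uv,float))
    p=cv2.undistortPoints(uv.reshape(-1,1,2),K,np.array([k,0,0,0,0.])).reshape(-1,2)
    d=np.c_[p[:,0],-p[:,1],-np.ones(len(p))]
    return c["T"][:3,3],d@c["T"][:3,:3].T
def plane(c,uv,z):
    o,d=ray(c,uv);return o+d*((z-o[2])/d[:,2])[:,None]
def tri(c1,u1,c2,u2):
    o1,d1=ray(c1,u1);o2,d2=ray(c2,u2);d1=d1[0];d2=d2[0]
    s=np.linalg.lstsq(np.c_[d1,-d2],o2-o1,rcond=None)[0]
    a=o1+s[0]*d1;b=o2+s[1]*d2
    return (a+b)/2,np.linalg.norm(a-b)
def dpt(c,uv):
    o,d=ray(c,uv);uv=np.atleast_2d(np.round(uv).astype(int))
    z=c["range_z"][uv[:,1],uv[:,0]];return o+d*z[:,None]
def yellow(c):
    hsv=cv2.cvtColor(c["img"],cv2.COLOR_RGB2HSV)
    m=cv2.inRange(hsv,(15,140,120),(35,255,255))
    n,l,s,ce=cv2.connectedComponentsWithStats(m)
    return [(ce[i],s[i,4]) for i in range(1,n) if s[i,4]>15]
def comps(m,mn=50):
    n,l,s,ce=cv2.connectedComponentsWithStats(m)
    return [(ce[i],s[i],(l==i).astype(np.uint8)) for i in range(1,n) if s[i,4]>=mn]
def case(c,roi):
    x0,y0,x1,y1=roi;g=cv2.cvtColor(c["img"],cv2.COLOR_RGB2GRAY)
    m=np.zeros_like(g);m[y0:y1,x0:x1]=(g[y0:y1,x0:x1]<115)*255
    m=cv2.morphologyEx(m,cv2.MORPH_OPEN,np.ones((3,3)))
    return max(comps(m),key=lambda t:t[1][4])
E
python3 - <<'E'
from h import *
S=dict(np.load("pics/side0.npz"));T=dict(np.load("pics/top0.npz"))
print(yellow(S));print(yellow(T))
t=case(T,(285,215,360,285));s=case(S,(335,192,400,232))
print(t[0],t[1],s[0],s[1])
for c,n,k in((T,"top",(t,)),(S,"side",(s,))):
    im=c["img"][:,:,::-1].copy()
    cs=cv2.findContours(k[0][2],cv2.RETR_EXTERNAL,cv2.CHAIN_APPROX_NONE)[0]
    cv2.drawContours(im,cs,-1,(0,255,0),1)
    x,y=map(int,k[0][0])
    if n=="top":
        im=im[120:300,150:470]
    else: im=im[170:310,220:420]
    f=2.5 if n=="top" else 4
    cv2.imwrite(f"pics/{n}_c.png",cv2.resize(im,None,fx=f,fy=f,interpolation=cv2.INTER_CUBIC))
E
```

```text
[(array([ 67.72972973, 193.35135135]), np.int32(37)), (array([317.        , 223.13793103]), np.int32(29)), (array([356.76923077, 238.5       ]), np.int32(26))]
[(array([611.85338346, 158.09022556]), np.int32(266)), (array([279.26388889, 200.56944444]), np.int32(72)), (array([261.40540541, 246.63513514]), np.int32(74))]
[319.4072764  250.73269328] [ 290  221   60   61 1979] [366.42062193 214.86661211] [ 340  198   54   34 1222]
```

View pics/top_c.png

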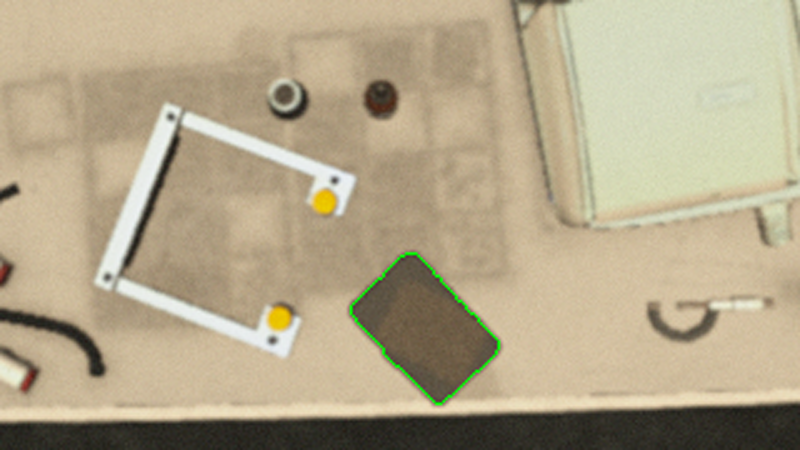

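View pics/side_c.png

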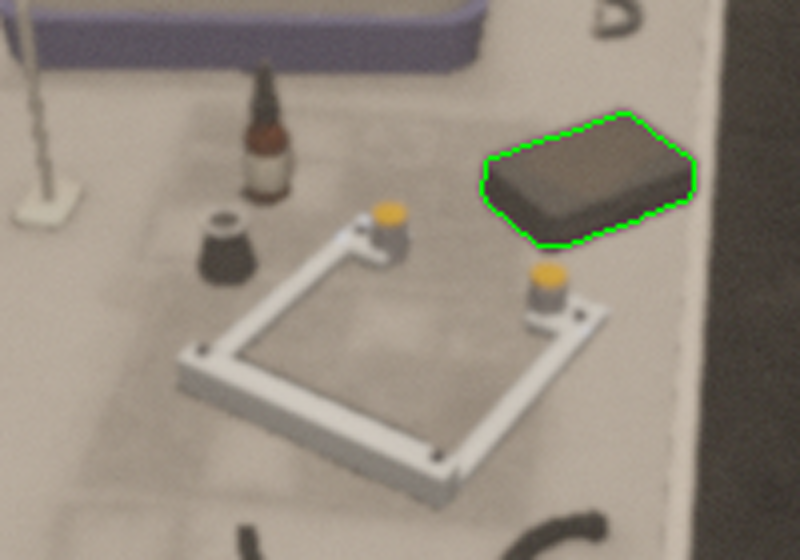

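The contours fit the case well in both views, and the rubber face is the dark line at about (130,200) in the top crop. Next I'll work out the gauge and case poses.

```bash
cat >> h.py <<'E'
def near_y(c,box):
    return sorted([k[0] for k in yellow(c) if box[0]<k[0][0]<box[2] and box[1]<k[0][1]<box[3]],key=lambda p:p[0])
def caserect(c,m,z=.03):
    cs=max(cv2.findContours(m,cv2.RETR_EXTERNAL,cv2.CHAIN_APPROX_NONE)[0],key=len).reshape(-1,2).astype(float)
    P=plane(c,cs,z)[:,:2]
    return cv2.minAreaRect((P*1000).astype(np.float32)),P
E
python3 - <<'E'
from h import *
S=dict(np.load("pics/side0.npz"));T=dict(np.load("pics/top0.npz"))
ys=near_y(S,(300,210,370,250));yt=near_y(T,(250,190,290,260))
# top: left one (261,246) = near robot = side right one
A,ea=tri(T,yt[0],S,ys[1]);B,eb=tri(T,yt[1],S,ys[0])
print("post -x",A,ea,"post +x",B,eb,np.linalg.norm((A-B)[:2]))
print(plane(T,yt,.034),plane(S,ys,.034)); print(dpt(T,yt),dpt(S,ys))
t=case(T,(285,215,360,285));r,P=caserect(T,t[2]);print(r,cv2.boxPoints(r))
uv=np.array([t[0]]);print("depth case",dpt(T,uv))
s=case(S,(335,192,400,232))
# side corners of top face: crop px/4 + (220,170)
sc=np.array([[626,112],[694,158],[553,220],[487,165]])/4+[220,170]
print("side top corners @.03",plane(S,sc,.03)*1000)
tc=np.array([[410,254],[500,347],[438,404],[351,310]])/2.5+[150,120]
print("top corners",plane(T,tc,.03)*1000)
for a,b in((0,2),(1,1)): pass
# bar
bt=np.array([[181,137],[124,268],[166,103],[97,283]])/2.5+[150,120]
print("bar",plane(T,bt,.024)*1000)
for nm,p in(("loupe",(286,92)),("bottle",(381,93)),("micro",(700,315))):
    q=np.array(p)/2.5+[150,120];print(nm,dpt(T,q),plane(T,q,0))
E
```

```text
post -x [0.42759484 0.32386005 0.03146752] 0.0005524188308292478 post +x [0.53150505 0.28160196 0.03282417] 0.0021986281847912333 0.11217431336760185
[[0.42743444 0.32355029 0.034     ]
 [0.53034987 0.28135724 0.034     ]] [[0.53230005 0.28326394 0.034     ]
 [0.42761682 0.32717717 0.034     ]]
[[0.42742893 0.32356386 0.03387834]
 [0.53066385 0.2817525  0.02836621]] [[0.53221803 0.28368855 0.03431161]
 [0.42761358 0.32721929 0.03403255]]
((414.5774841308594, 193.07151794433594), (123.08639526367188, 84.50614929199219), 43.46791076660156) [[340.84396 181.39857]
 [398.97983 120.0674 ]
 [488.311   204.74446]
 [430.17514 266.07562]]
depth case [[0.41501728 0.19315823 0.02750633]]
side top corners @.03 [[395.26407874 132.31052554  30.        ]
 [347.20161671 180.62980113  30.        ]
 [430.54161167 266.66540732  30.        ]
 [479.64464825 213.69259026  30.        ]]
top corners [[481.18888618 203.92790339  30.        ]
 [395.24534783 124.4673176   30.        ]
 [345.29209016 181.72579262  30.        ]
 [431.82011077 258.34313463  30.        ]]
bar [[593.03151498 411.8957616   24.        ]
 [473.90342131 465.84018454  24.        ]
 [624.88034481 425.63040682  24.        ]
 [460.64031915 491.10488189  24.        ]]
loupe [[0.63001857 0.31300555 0.03919903]] [[0.63606795 0.31699348 0.        ]]
bottle [[0.61882565 0.22605798 0.09429808]] [[0.63311363 0.22765101 0.        ]]
micro [[ 0.4175189  -0.06722256  0.00146704]] [[ 0.41744072 -0.06760912  0.        ]]
```

Measured so far:

| Item | Position |
|---|---|
| Gauge origin | (0.479, 0.3025), yaw about -22.3° |
| Case, in gauge frame | About (-18, -126) mm, turned about -24° |

The two posts come out 112 mm apart with tops at 32–33 mm, which agrees with the text.

Plan:
1. Line the two fingertips up along gauge y on the case's -x side and push it toward +x. This squares and centres it.
2. Push from the rear with both fingertips.

First I'll raise the hand and swing it over at height.

servo_tool(moves="0 -.02 -.035 0 0 0 -.4; 0 -.02 -.035 0 0 0 -.4; 0 -.02 -.035 0 0 0 -.4; 0 -.02 -.035 0 0 0 -.4; 0 -.02 -.035 0 0 0 -.4; 0 -.02 0 0 0 0 -.4; .03 0 0 0 0 -.12 -.4; .04 0 0 0 0 -.16 -.4; .04 0 0 0 0 -.16 -.4; .04 0 0 0 0 -.16 -.4; .04 0 0 0 0 -.16 -.4; .04 0 0 0 0 -.16 -.4; .04 0 0 0 0 -.16 -.4; .04 0 0 0 0 -.16 -.4; .04 0 0 0 0 -.16 -.4; .04 0 0 0 0 -.16 -.4", squeeze=20)

```text
time_s: 1.43
tool_pos: [0.4789, -0.2268, 0.407]
tool_rot: [-179.1, -0.4, 67.4]
force: [1.3, -0.7, 0.8]
grip_width: 0.0609
```

servo_tool(moves=".04 0 0 0 0 -.16 -.4; .04 0 0 0 0 -.16 -.4; .04 0 0 0 0 -.16 -.4; .04 0 0 0 0 -.16 -.4; .04 0 0 0 0 -.16 -.4; .04 0 0 0 0 -.16 -.4; .04 0 0 0 0 -.16 -.4; .04 0 0 0 0 -.16 -.4; .04 0 0 0 0 -.16 -.4; .04 0 0 0 0 -.16 -.4; .04 0 0 0 0 -.16 -.4; .04 0 0 0 0 -.16 -.4; .04 0 0 0 0 -.16 -.4; 0 0 0 0 0 -.2 -.4; 0 0 0 0 0 -.2 -.4; 0 0 0 0 0 -.2 -.4")

```text
time_s: 2.77
tool_pos: [0.4124, 0.2975, 0.4076]
tool_rot: [179.8, -1.6, 149.4]
force: [-0.2, 0.2, 0.2]
grip_width: 0.0607
```

```bash
cat >> h.py <<'E'
from scipy.spatial.transform import Rotation as Ro
G0=np.array([.4789,.3025]);YG=-22.3
c_,s_=np.cos(np.radians(YG)),np.sin(np.radians(YG))
GX=np.array([c_,s_]);GY=np.array([-s_,c_])
def g2w(x,y): return G0+x/1000*GX+y/1000*GY
def w2g(p): d=(np.asarray(p)[...,:2]-G0)*1000;return np.stack([d@GX,d@GY],-1)
def need(o,gx,gy,z,yaw,tilt=(0,0)):
    """tool-frame shift (m) and turn (fraction of .5rad) to target; pitch/roll optional"""
    R=Ro.from_euler('xyz',o["tool_rot"],degrees=True)
    D=Ro.from_euler('xyz',[180+tilt[0],tilt[1],yaw],degrees=True)
    t=np.r_[g2w(gx,gy),z];d=R.inv().apply(t-o["tool_pos"])
    return d.round(4),((R.inv()*D).as_rotvec()/.5).round(3),t,np.hypot(t[0],t[1])
def st(o): print("t",o["time_s"],"tcp",o["tool_pos"].round(4),"rot",o["tool_rot"].round(2),"g",w2g(o["tool_pos"]).round(1),"F",o["force"].round(1),"w",o["grip_width"].round(4))
E
python3 - <<'E'
from h import *
from cell import env
o=env.get_obs();st(o);print(o["qpos"])
print(need(o,-104,-110,.3,YG+180))
E
```

```text
Traceback (most recent call last):
  File "h.py", line 48, in st
    def st(o): print("t",o["time_s"],"tcp",o["tool_pos"].round(4),"rot",o["tool_rot"].round(2),"g",w2g(o["tool_pos"]).round(1),"F",o["force"].round(1),"w",o["grip_width"].round(4))
                                                                                                                                                           ^^^^^^^^^^^^^^^^^^^^^
AttributeError: 'float' object has no attribute 'round'
```

```bash
sed -i 's/o\["grip_width"\].round(4)/round(o["grip_width"],4)/' h.py
python3 - <<'E'
from h import *
from cell import env
o=env.get_obs();st(o);print(o["qpos"])
print(need(o,-104,-110,.3,YG+180))
E
```

```text
t 2.7667 tcp [0.4124 0.2975 0.4076] rot [179.81  -1.63 149.38] g [-59.7 -29.8] F [-0.2  0.2  0.2] w 0.0607
[ 15.948417     2.58960127 -55.06128093  83.05857469   0.52628449
  95.84691325  20.33676285]
(array([ 0.0292, -0.0861,  0.1082]), array([ 0.011, -0.056, -0.29 ]), array([0.34093801, 0.24019037, 0.3       ]), np.float64(0.41704932854911114))
```

servo_tool(moves=".01 -.028 .035 0 -.028 -.14 -.4; .01 -.029 .035 0 -.028 -.15 -.4; .009 -.029 .035 0 0 0 -.4; 0 0 0 0 0 0 -.4; 0 0 0 0 0 0 -.4")

```text
time_s: 3.18
tool_pos: [0.3459, 0.2352, 0.296]
tool_rot: [180.0, -1.0, 158.5]
force: [0.1, 0.4, 1.3]
grip_width: 0.0611
```

Run:
```python
from h import *
from cell import env
o=env.get_obs();st(o);print(o["qpos"])
print(need(o,-104,-110,.07,YG+180))
for n in("side","top"):
    c=env.read_camera(n);cv2.imwrite(f"pics/{n}1.png",c["img"][:,:,::-1])
```

```text
t 3.1833 tcp [0.3459 0.2352 0.296 ] rot [179.98  -1.05 158.5 ] g [ -97.5 -112.7] F [0.1 0.4 1.3] w 0.0611
[ 20.1428499  -14.469263   -47.24542732 105.7126039  -11.4026926
  85.02624597  43.45563408]
(array([0.0023, 0.0028, 0.2261]), array([ 0.   , -0.037,  0.028]), array([0.34093801, 0.24019037, 0.07      ]), np.float64(0.41704932854911114))
```

servo_tool(moves="0 0 .04 0 0 0 -.4; 0 0 .04 0 0 0 -.4; 0 0 .04 0 0 0 -.4; 0 0 .03 0 0 0 -.4; 0 0 0 0 0 0 -.4")

```text
time_s: 3.7
tool_pos: [0.3566, 0.2485, 0.1548]
tool_rot: [178.6, -0.2, 158.9]
force: [-1.3, -0.6, -0.1]
grip_width: 0.0612
```

Run:
```python
from h import *
from cell import env
o=env.get_obs();st(o);print(o["qpos"])
print(need(o,-104,-110,.07,YG+180))
for n in("side","top"):
    c=env.read_camera(n);cv2.imwrite(f"pics/{n}1.png",c["img"][:,:,::-1])
```

```text
t 3.7 tcp [0.3566 0.2485 0.1548] rot [178.58  -0.18 158.89] g [-92.6 -96.3] F [-1.3 -0.6 -0.1] w 0.0612
[ 20.06994146  -6.27481938 -53.90100383 117.11076527  -6.62333004
  65.68393326  37.85293251]
(array([ 0.0114, -0.0155,  0.0845]), array([ 0.049, -0.007,  0.041]), array([0.34093801, 0.24019037, 0.07      ]), np.float64(0.41704932854911114))
```

View pics/side1.png

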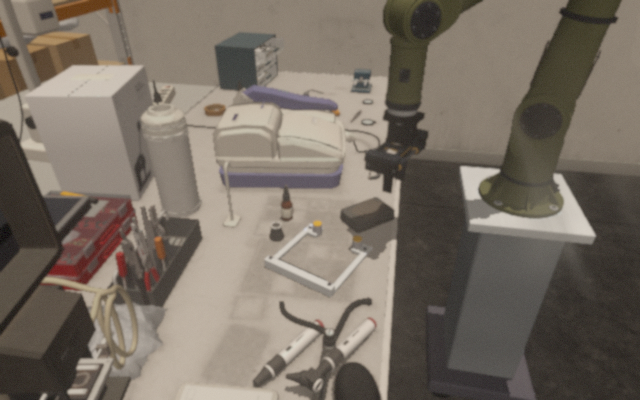

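View pics/top1.png

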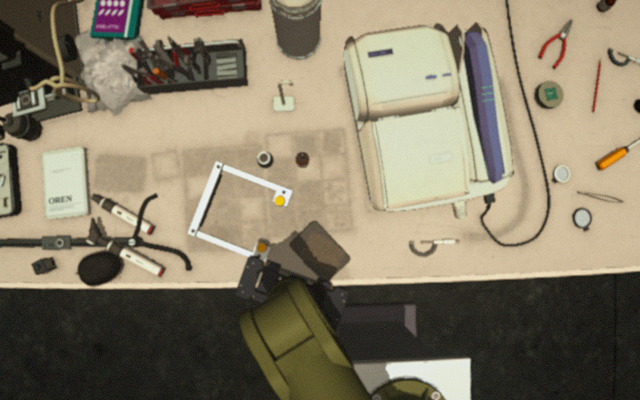

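The hand is over the case's -x side, beside the bench's near edge at about (385,165) in the side view. I'll go lower and correct the drift.

servo_tool(moves=".005 -.008 .025 .02 0 .02 -.4; .006 -.008 .025 .02 0 .02 -.4; .003 -.003 .02 0 0 0 -.4; .004 -.004 .01 0 0 0 -.4; .004 -.004 0 0 0 0 -.4; 0 0 0 0 0 0 -.4")

```text
time_s: 4.3
tool_pos: [0.3438, 0.2446, 0.0934]
tool_rot: [178.1, 1.0, 157.6]
force: [-1.5, 0.4, 0.1]
grip_width: 0.0612
```

Run:
```python
from h import *
from cell import env
o=env.get_obs();st(o);print(o["qpos"])
print(need(o,-104,-110,.07,YG+180))
```

```text
t 4.3 tcp [0.3438 0.2446 0.0934] rot [178.15   1.01 157.62] g [-103.  -104.9] F [-1.5  0.4  0.1] w 0.0612
[ 19.61646405  -3.71249898 -56.22129975 123.34442912  -3.80022275
  56.67113864  33.05786319]
(array([ 0.0014, -0.0059,  0.0232]), array([ 0.065,  0.035, -0.002]), array([0.34093801, 0.24019037, 0.07      ]), np.float64(0.41704932854911114))
```

servo_tool(moves=".001 -.004 .025 .03 .015 0 -.4; .001 -.003 .025 .03 .015 0 -.4; 0 -.002 .02 .02 .01 0 -.4; 0 -.001 .01 0 0 0 -.4; 0 0 0 0 0 0 -.4")

```text
time_s: 4.72
tool_pos: [0.3527, 0.2407, 0.0222]
tool_rot: [179.8, 1.0, 157.3]
force: [-0.5, 0.2, -0.2]
grip_width: 0.0608
```

```bash
cat > look.py <<'E'
from h import *
from cell import env
import sys
k=sys.argv[1];a=[float(x) for x in sys.argv[2:]]
o=env.get_obs();st(o);print(o["qpos"].round(1))
if a: print(need(o,*a))
for n,(x0,y0,x1,y1) in(("side",(220,110,460,290)),("top",(150,120,470,340))):
    c=env.read_camera(n);np.savez(f"pics/{n}{k}.npz",**c)
    cv2.imwrite(f"pics/{n}{k}.png",cv2.resize(c["img"][y0:y1,x0:x1,::-1],None,fx=2.5,fy=2.5,interpolation=cv2.INTER_CUBIC))
E
python3 look.py 2 -104 -110 .02 157.7
```

```text
t 4.7167 tcp [0.3527 0.2407 0.0222] rot [179.76   1.02 157.27] g [ -93.3 -105.1] F [-0.5  0.2 -0.2] w 0.0608
[ 16.2   9.5 -56.6 125.2  11.5  49.5  19.7]
(array([ 0.0107, -0.005 ,  0.002 ]), array([ 0.008,  0.035, -0.015]), array([0.34093801, 0.24019037, 0.02      ]), np.float64(0.41704932854911114))
```

View pics/side2.png

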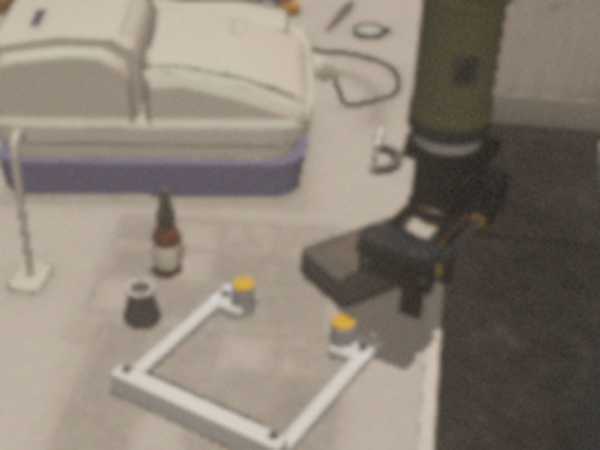

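View pics/top2.png

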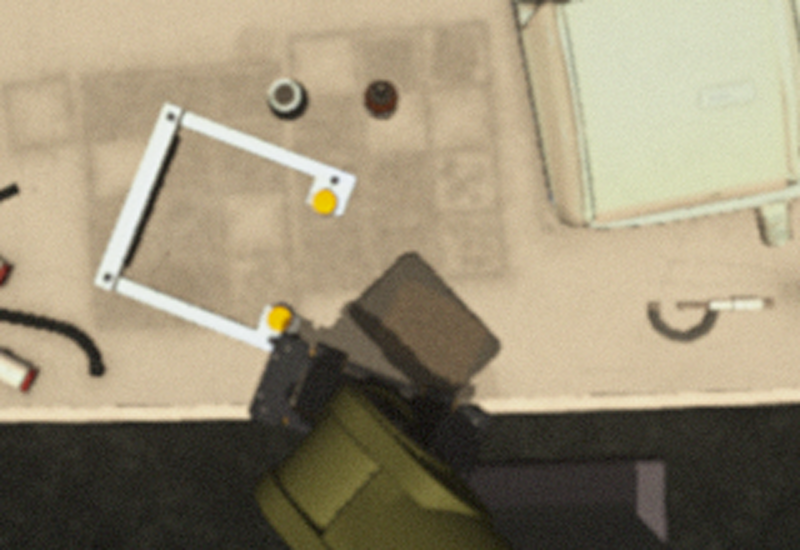

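The fingers are down on the -x side, with the rear finger near the case's rear-left corner and the case still where it was. Now I push toward gauge +x, which is tool -x.

servo_tool(moves="-.008 -.003 .001 0 .01 0 -.4; -.01 -.001 0 0 .01 0 -.4; -.01 -.001 0 0 0 0 -.4; -.01 0 0 0 0 0 -.4; 0 0 0 0 0 0 -.4")

```text
time_s: 5.23
tool_pos: [0.3949, 0.2206, 0.0286]
tool_rot: [179.4, 1.1, 157.1]
force: [0.1, -0.3, -0.6]
grip_width: 0.0604
```

```bash
python3 look.py 3 -53 -110 .02 157.7
```

```text
t 5.2333 tcp [0.3949 0.2206 0.0286] rot [179.42   1.05 157.13] g [ -46.6 -107.6] F [ 0.1 -0.3 -0.6] w 0.0604
[ 18.5  12.  -54.3 122.   13.4  50.6  23.5]
(array([ 0.0065, -0.0025,  0.0084]), array([ 0.02 ,  0.037, -0.02 ]), array([0.38812371, 0.22083811, 0.02      ]), np.float64(0.4465528881585719))
```

View pics/top3.png

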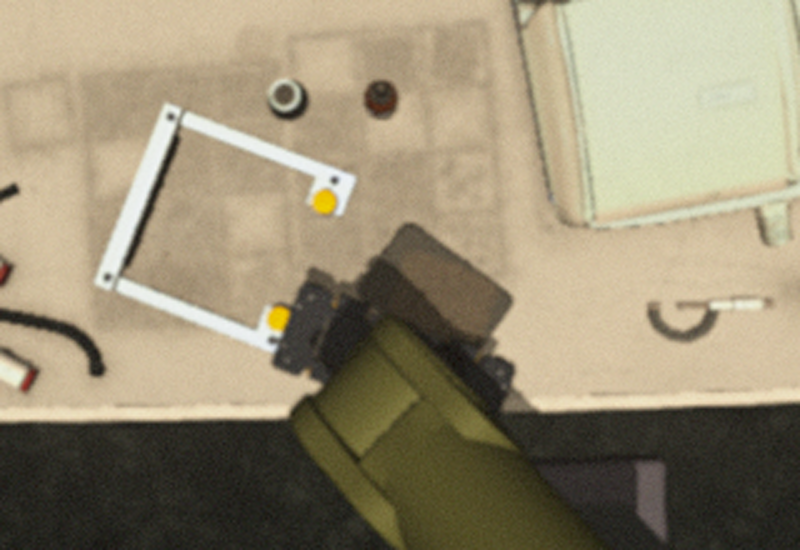

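Run:
```python
from h import *
T=dict(np.load("pics/top3.npz"))
q=np.array([[410,225],[512,298],[492,345]])/2.5+[150,120]
p=w2g(plane(T,q,.03));print(p)
t=dict(np.load("pics/top0.npz"))
q=np.array([[410,254],[500,347],[438,404],[351,310]])/2.5+[150,120]
print(w2g(plane(t,q,.03)))
```

```text
[[  64.0386195   -80.9109866 ]
 [  35.3974607  -190.87238662]
 [ -10.73049091 -189.0401725 ]]
[[  39.52148896  -90.33132979]
 [  -9.84249924 -196.46084098]
 [ -77.78681973 -162.43981475]
 [ -26.80317651  -58.71911494]]
```

Run:
```python
from h import *
T=dict(np.load("pics/top3.npz"))
q=np.array([[515,5],[548,150],[570,222],[610,225]])/2.5+[150,120]
d=dpt(T,q);print(d,w2g(d))
```

```text
[[0.69159349 0.10962088 0.10187077]
 [0.56260774 0.08994453 0.13759167]
 [0.50400696 0.07075675 0.11792425]
 [0.50118892 0.03433136 0.1020709 ]] [[ 269.97525879  -97.74578041]
 [ 158.10269967 -164.89496561]
 [ 111.16560537 -204.88412165]
 [ 122.38016542 -239.65456805]]
```

servo_tool(moves=".004 0 -.03 0 .01 0 -.4; 0 0 -.03 0 .01 0 -.4; 0 0 -.025 0 .01 0 -.4; 0 0 0 0 0 0 -.4")

```text
time_s: 5.67
tool_pos: [0.3843, 0.2235, 0.1137]
tool_rot: [179.6, -0.5, 157.4]
force: [0.2, 0.7, -0.2]
grip_width: 0.0611
```

```bash
python3 look.py 4 85 -122 .09 157.7
```

```text
t 5.6667 tcp [0.3843 0.2235 0.1137] rot [179.59  -0.46 157.42] g [ -57.5 -109. ] F [ 0.2  0.7 -0.2] w 0.0611
[ 24.6   1.4 -57.4 117.8   0.7  61.3  34.3]
(array([-0.1428, -0.0124,  0.0225]), array([ 0.014, -0.016, -0.01 ]), array([0.51124917, 0.15737064, 0.09      ]), np.float64(0.5349217112010771))
```

Pushing squared the case partly: it is now turned about -15° with its centre near x=+8. The bench instrument's corner is at gauge (111,-205), so a right-side push has to keep the body forward. I'll use the rear finger on the case's right side near its front, which turns it further and brings it back toward -x.

servo_tool(moves="-.03 .01 0 .01 0 0 -.4; -.035 .012 0 0 0 0 -.4; -.035 .011 0 0 0 0 -.4; -.03 .01 0 0 0 0 -.4; -.01 0 0 0 0 0 -.4; 0 0 0 0 0 0 -.4")

```text
time_s: 6.27
tool_pos: [0.5277, 0.2053, 0.0989]
tool_rot: [-179.1, -0.8, 157.7]
force: [-0.8, 0.2, -0.5]
grip_width: 0.0611
```

```bash
python3 look.py 5 88 -66 .02 157.7
```

```text
t 6.2667 tcp [0.5277 0.2053 0.0989] rot [-179.11   -0.79  157.69] g [ 82.  -71.4] F [-0.8  0.2 -0.5] w 0.0611
[ 18.6  23.  -51.1 101.9  19.4  65.7  28.9]
(array([-0.0071,  0.0067,  0.0787]), array([-0.031, -0.028, -0.   ]), array([0.53527435, 0.20804402, 0.02      ]), np.float64(0.5742829800593856))
```

View pics/top5.png

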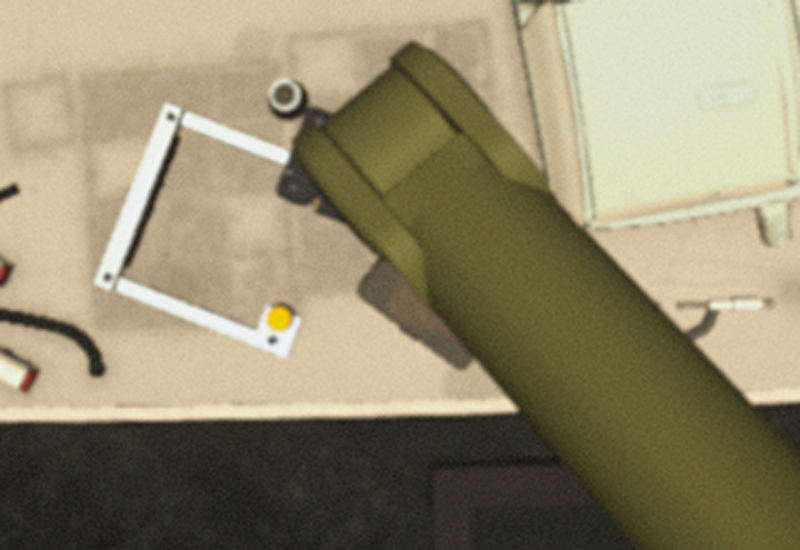

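View pics/side5.png

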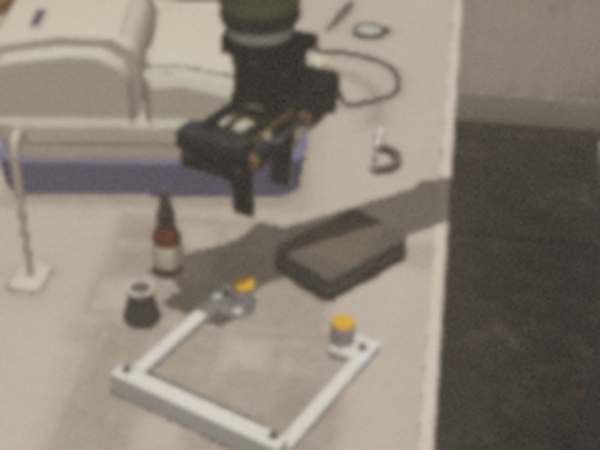

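The case is fully visible in the side view, with top corners near (370,210), (405,243), (328,290) and (277,252). The bottle and loupe haven't moved.

```bash
cat >> h.py <<'E'
SOFF=np.array([.001,.0027])
def sidecase(c,pts):
    """top-face corner pixels in side crop -> gauge coords, long axis angle, centre"""
    q=np.array(pts,float)/2.5+[220,110]
    return w2g(plane(c,q,.03)[:,:2]-SOFF)
E
python3 - <<'E'
from h import *
c=dict(np.load("pics/side5.npz"))
im=c["img"][180:240,315:395,::-1];cv2.imwrite("pics/z5.png",cv2.resize(im,None,fx=8,fy=8,interpolation=cv2.INTER_CUBIC))
E
```

View pics/z5.png

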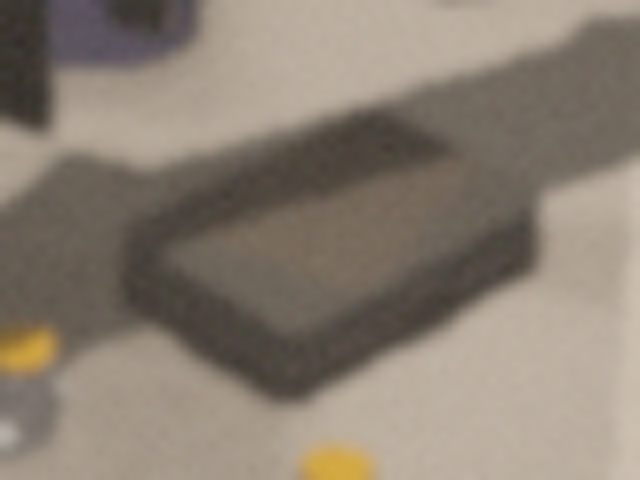

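Run:
```python
from h import *
c=dict(np.load("pics/side5.npz"))
q=np.array([[375,108],[537,205],[285,338],[128,235]])/8+[315,180]
p=w2g(plane(c,q,.03)[:,:2]-SOFF);print(p.round(1),p.mean(0))
for a,b in((0,3),(1,2),(0,1),(3,2)):
    d=p[b]-p[a];print(a,b,np.hypot(*d),np.degrees(np.arctan2(d[1],d[0]))-90)
```

```text
[[  32.  -191. ]
 [ -42.3 -166.1]
 [  -9.3  -54.3]
 [  62.7  -77. ]] [  10.76988236 -122.11708967]
0 3 118.12518825769637 -15.093540298462472
1 2 116.60860118246329 -16.460945536068763
0 1 78.32508916603122 71.47517299139898
3 2 75.46726279991884 72.52330165288345
```

servo_tool(moves="-.004 .003 .025 -.015 -.01 0 -.4; -.003 .002 .025 -.015 -.01 0 -.4; 0 .001 .018 0 0 0 -.4; 0 0 .005 0 0 0 -.4; 0 0 0 0 0 0 -.4")

```text
time_s: 6.78
tool_pos: [0.5245, 0.2125, 0.0245]
tool_rot: [-179.8, -0.3, 158.4]
force: [-0.2, -0.3, 0.1]
grip_width: 0.0611
```

```bash
python3 look.py 6 70 -66 .02 157.7
```

```text
t 6.7833 tcp [0.5245 0.2125 0.0245] rot [-179.82   -0.26  158.36] g [ 76.3 -66. ] F [-0.2 -0.3  0.1] w 0.0611
[ 15.6  27.9 -48.4 105.9  24.4  57.6  25.3]
(array([0.0063, 0.    , 0.0045]), array([-0.006, -0.009,  0.023]), array([0.51862057, 0.21487423, 0.02      ]), np.float64(0.5613717423724687))
```

View pics/side6.png

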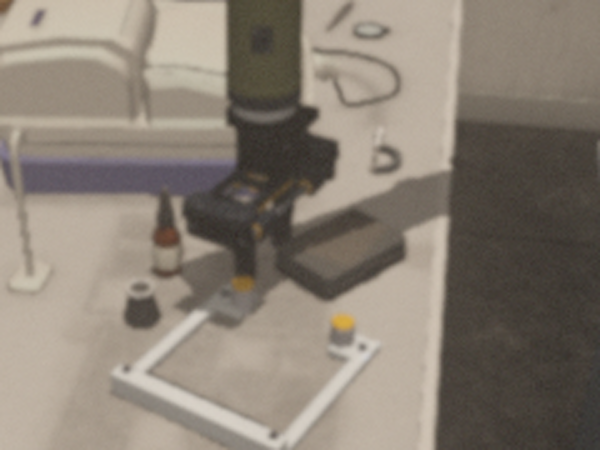

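servo_tool(moves=".006 0 .003 0 0 .01 -.4; .007 0 .001 0 0 .01 -.4; .005 0 0 0 0 0 -.4; 0 0 0 0 0 0 -.4")

```text
time_s: 7.22
tool_pos: [0.51, 0.2214, 0.0261]
tool_rot: [179.9, 0.3, 157.7]
force: [0.1, -0.0, -1.1]
grip_width: 0.0611
```

```bash
cat > z.py <<'E'
import sys
from h import *
k=sys.argv[1];c=dict(np.load(f"pics/side{k}.npz"))
im=c["img"][165:240,305:405,::-1];cv2.imwrite(f"pics/z{k}.png",cv2.resize(im,None,fx=8,fy=8,interpolation=cv2.INTER_CUBIC))
E
python3 look.py 7 53 -66 .02 157.7; python3 z.py 7
```

```text
t 7.2167 tcp [0.51   0.2214 0.0261] rot [179.87   0.25 157.72] g [ 59.5 -63.2] F [ 0.1 -0.  -1.1] w 0.0611
[ 15.2  26.3 -49.1 107.7  23.8  56.5  23.3]
(array([ 0.0065, -0.0028,  0.0061]), array([0.005, 0.009, 0.001]), array([0.50289201, 0.22132498, 0.02      ]), np.float64(0.5494407338143659))
```

View pics/z7.png

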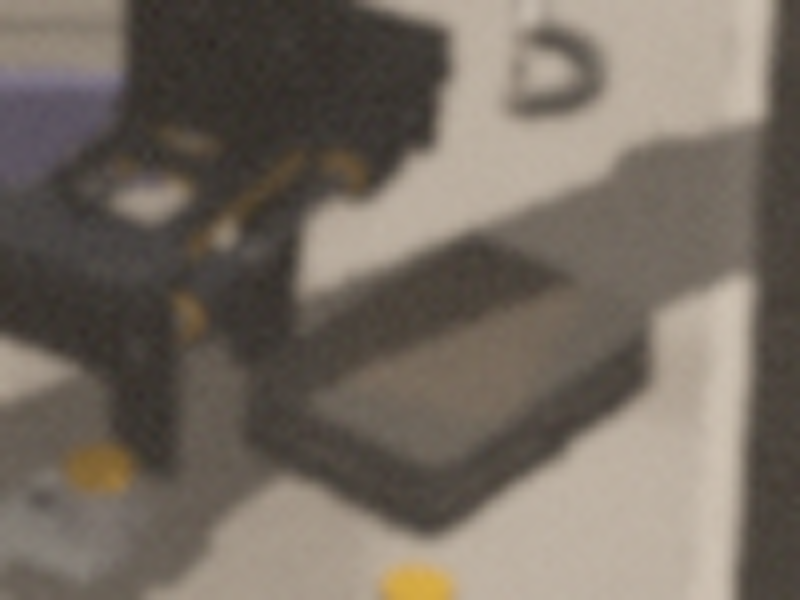

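```bash
cat > m.py <<'E'
import sys
from h import *
k=sys.argv[1];c=dict(np.load(f"pics/side{k}.npz"))
q=np.array([float(x) for x in sys.argv[2:]]).reshape(-1,2)/8+[305,165]
p=w2g(plane(c,q,.03)[:,:2]-SOFF);print(p.round(1),p.mean(0))
for a,b in((0,3),(1,2),(0,1),(3,2)):
    d=p[b]-p[a];print(a,b,np.hypot(*d).round(1),(np.degrees(np.arctan2(d[1],d[0]))-90).round(1))
E
python3 m.py 7 475 233 650 330 430 472 250 375
```

```text
[[  24.6 -191.9]
 [ -52.8 -169.4]
 [ -30.1  -58.8]
 [  45.1  -74.5]] [  -3.31000145 -123.62664144]
0 3 119.2 -9.9
1 2 112.9 -11.6
0 1 80.6 73.8
3 2 76.7 78.2
```

servo_tool(moves=".005 -.001 .003 0 0 0 -.4; .003 0 .001 0 0 0 -.4; 0 0 0 0 0 0 -.4; -.008 0 0 0 0 0 -.4; -.006 0 -.02 0 0 0 -.4; 0 0 -.03 0 0 0 -.4; 0 0 -.03 0 0 0 -.4; 0 0 0 0 0 0 -.4")

```text
time_s: 7.98
tool_pos: [0.5158, 0.2157, 0.1025]
tool_rot: [-180.0, -0.0, 157.6]
force: [1.1, 1.3, 0.5]
grip_width: 0.061
```

```bash
python3 look.py 8 -82 -122 .09 157.7; python3 z.py 8
```

```text
t 7.9833 tcp [0.5158 0.2157 0.1025] rot [-1.8000e+02 -4.0000e-02  1.5762e+02] g [ 67.1 -66.3] F [1.1 1.3 0.5] w 0.061
[ 19.   21.1 -52.3 103.6  18.4  64.3  28.1]
(array([ 0.149 , -0.0559,  0.0126]), array([-0.   , -0.001, -0.003]), array([0.35673915, 0.22073982, 0.09      ]), np.float64(0.41951029807530105))
```

View pics/z8.png

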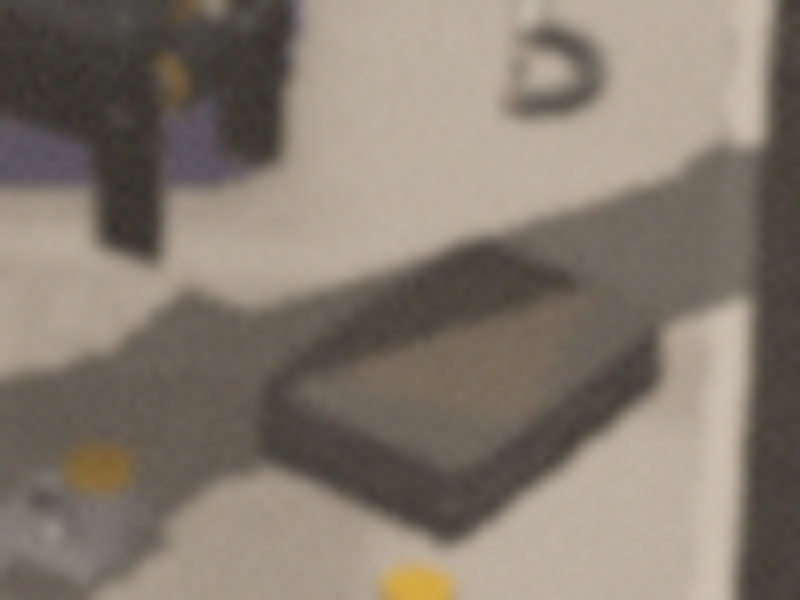

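```bash
python3 m.py 8 483 238 658 330 455 475 263 378
```

```text
[[  20.7 -190.5]
 [ -55.1 -170.8]
 [ -37.4  -61.6]
 [  40.6  -75.3]] [  -7.77692124 -124.54814524]
0 3 116.9 -9.8
1 2 110.6 -9.2
0 1 78.3 75.4
3 2 79.2 80.1
```

servo_tool(moves=".033 -.012 0 0 0 0 -.4; .035 -.012 0 0 0 0 -.4; .035 -.012 0 0 0 0 -.4; .03 -.01 0 0 0 0 -.4; .01 -.005 0 0 0 0 -.4; 0 0 0 0 0 0 -.4")

```text
time_s: 8.58
tool_pos: [0.3539, 0.2178, 0.0905]
tool_rot: [-179.4, -1.1, 157.2]
force: [0.6, 1.1, -0.4]
grip_width: 0.0605
```

```bash
python3 look.py 9 -82 -122 .02 157.7
```

```text
t 8.5833 tcp [0.3539 0.2178 0.0905] rot [-179.42   -1.14  157.15] g [ -83.5 -125.8] F [ 0.6  1.1 -0.4] w 0.0605
[ 26.9  -0.2 -60.5 121.8  -1.   59.5  34.1]
(array([-0.0029,  0.0045,  0.0704]), array([-0.02 , -0.04 , -0.019]), array([0.35673915, 0.22073982, 0.02      ]), np.float64(0.41951029807530105))
```

servo_tool(moves="0 .002 .025 -.01 -.02 -.01 -.4; 0 .001 .025 -.01 -.02 -.01 -.4; 0 .001 .018 0 0 0 -.4; 0 0 .005 0 0 0 -.4; 0 0 0 0 0 0 -.4")

```text
time_s: 9.1
tool_pos: [0.3662, 0.2239, 0.0162]
tool_rot: [179.3, 0.1, 157.3]
force: [0.3, -0.4, 0.1]
grip_width: 0.0607
```

```bash
python3 look.py 10 -53 -122 .02 157.7
```

```text
t 9.1 tcp [0.3662 0.2239 0.0162] rot [1.7928e+02 9.0000e-02 1.5730e+02] g [ -74.5 -115.5] F [ 0.3 -0.4  0.1] w 0.0607
[ 21.8  11.7 -59.1 125.   13.   49.   22.1]
(array([-0.0215, -0.0063, -0.0039]), array([ 0.025,  0.003, -0.014]), array([0.38357023, 0.20973559, 0.02      ]), np.float64(0.43716717860804544))
```

servo_tool(moves="0 -.005 -.003 .01 0 -.007 -.4; -.005 -.001 0 0 0 0 -.4; -.006 0 0 0 0 0 -.4; -.004 0 0 0 0 0 -.4; -.003 0 0 0 0 0 -.4; 0 0 0 0 0 0 -.4")

```text
time_s: 9.7
tool_pos: [0.3867, 0.2105, 0.0248]
tool_rot: [179.4, 0.6, 157.3]
force: [0.0, 0.1, -0.1]
grip_width: 0.0606
```

```bash
python3 look.py 11 -53 -122 .02 157.7; python3 z.py 11
```

```text
t 9.7 tcp [0.3867 0.2105 0.0248] rot [179.38   0.61 157.34] g [ -50.3 -120.1] F [ 0.   0.1 -0.1] w 0.0606
[ 23.4  11.9 -58.3 123.4  13.4  50.2  24.5]
(array([ 0.0027, -0.0019,  0.0047]), array([ 0.022,  0.021, -0.012]), array([0.38357023, 0.20973559, 0.02      ]), np.float64(0.43716717860804544))
```

View pics/z11.png

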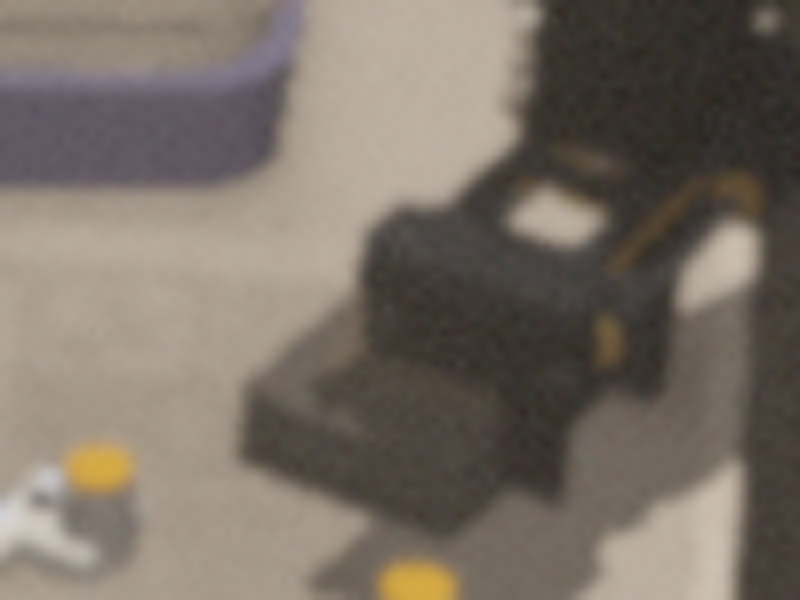

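View pics/top11.png

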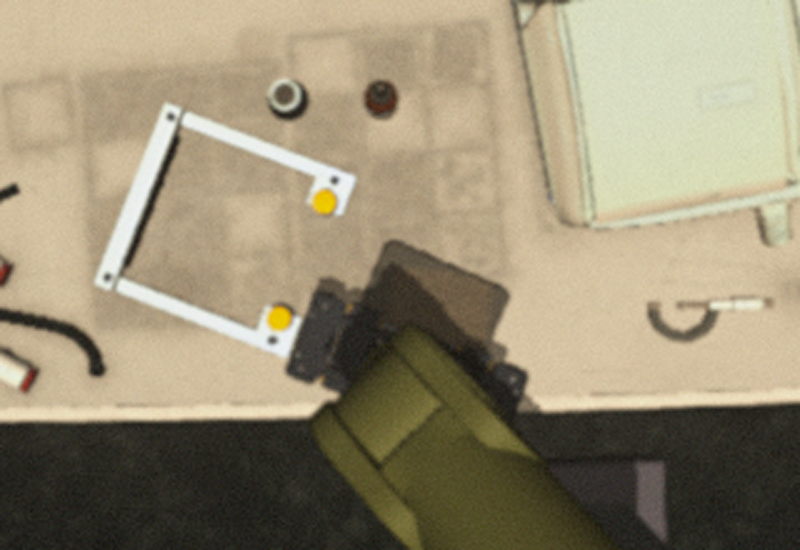

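Run:
```python
from h import *
T=dict(np.load("pics/top11.npz"))
q=np.array([[402,243],[498,287],[386,246],[508,295],[495,335]])/2.5+[150,120]
p=w2g(plane(T,q,.03));print(p)
d=p[1]-p[0];print(np.degrees(np.arctan2(d[0],d[1])))
r=np.array([[190,124],[340,176]])/2.5+[150,120];r=w2g(plane(T,r,.01));d=r[0]-r[1];print(r,np.degrees(np.arctan2(d[0],d[1])))
b=np.array([[181,137],[124,268]])/2.5+[150,120];b=w2g(plane(T,b,.024));print(b)
```

```text
[[  46.21650982  -79.99789634]
 [  40.16457438 -175.45568936]
 [  38.48575343  -67.45137107]
 [  36.63915112 -186.51269286]
 [  -1.33064907 -188.36115653]]
-176.37235595549768
[[ 78.86991871 144.32423514]
 [ 83.79921939  -3.97628306]] -1.9037302637370577
[[ 64.08469127 144.52192814]
 [-66.60332229 149.22794358]]
```

Run:
```python
from h import *
for n,k,box in(("top","0",(180,155,300,270)),("side","0",(255,215,380,300))):
    c=dict(np.load(f"pics/{n}{k}.npz"))
    im=c["img"];x0,y0,x1,y1=box
    f=6 if n=="top" else 6
    cv2.imwrite(f"pics/g_{n}.png",cv2.resize(im[y0:y1,x0:x1,::-1],None,fx=f,fy=f,interpolation=cv2.INTER_CUBIC))
```

```text
(no output)
```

View pics/g_top.png

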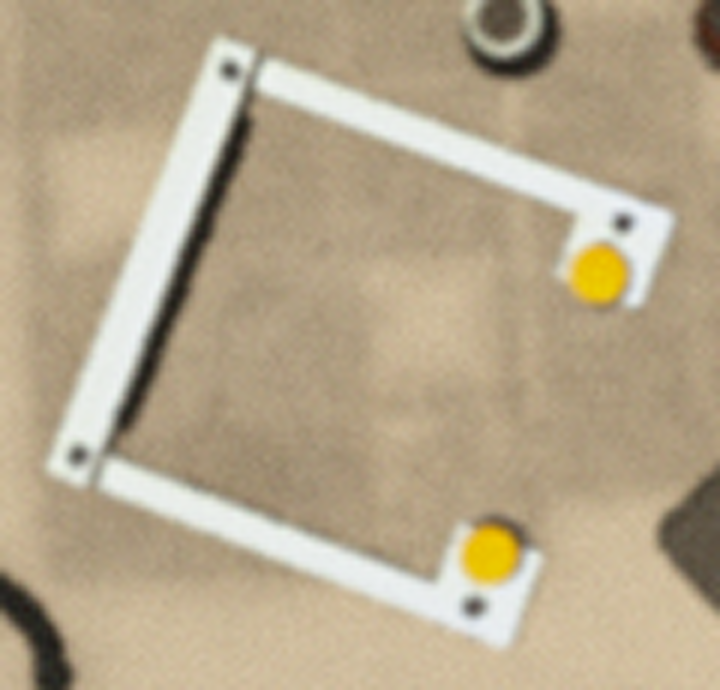

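View pics/g_side.png

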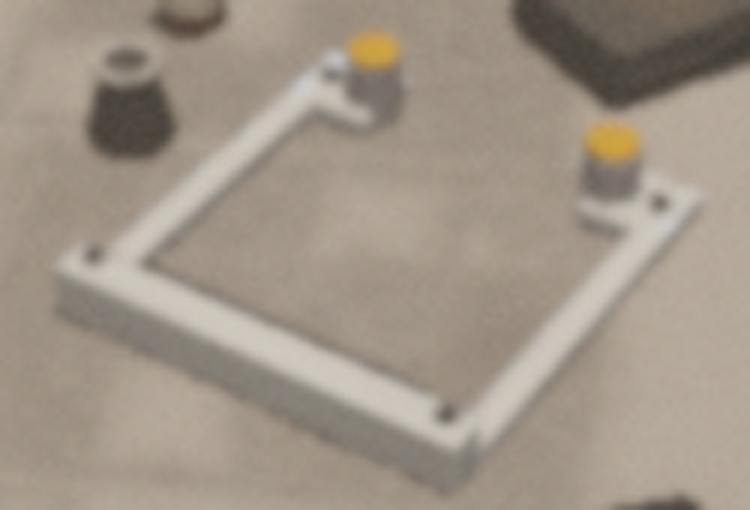

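Run:
```python
from h import *
T=dict(np.load("pics/top0.npz"));S=dict(np.load("pics/side0.npz"))
def f(c,off,p,z): return plane(c,np.array(p)/6+off,z)[:,:2]
ang=lambda a:np.degrees(np.arctan2(a[1],a[0]))
to=np.array([180,155]);so=np.array([255,215])
bs=f(T,to,[[77,455],[230,69]],.024);rs=f(T,to,[[473,606],[623,222]],.01);cp=f(T,to,[[491,553],[600,274]],.034)
be=f(T,to,[[47,465],[215,40]],.024)
for n,x in(("barscrew",bs),("railscrew",rs),("caps",cp),("baredge",be)): print(n,x,ang(x[1]-x[0]),np.hypot(*(x[1]-x[0])))
print("y dir",ang(bs.mean(0)-rs.mean(0))-90,np.hypot(*(bs.mean(0)-rs.mean(0))), bs.mean(0),rs.mean(0),cp.mean(0))
bs=f(S,so,[[447,412],[94,254]],.024);rs=f(S,so,[[659,201],[330,74]],.01);cp=f(S,so,[[613,143],[374,50]],.034)
for n,x in(("barscrew",bs),("railscrew",rs),("caps",cp)): print(n,x,ang(x[1]-x[0]),np.hypot(*(x[1]-x[0])))
print("y dir",ang(bs.mean(0)-rs.mean(0))-90,np.hypot(*(bs.mean(0)-rs.mean(0))), bs.mean(0),rs.mean(0),cp.mean(0))
```

```text
barscrew [[0.4658857  0.48165396]
 [0.61246758 0.421201  ]] -22.412117965591182 0.15855853155891592
railscrew [[0.40494073 0.33257551]
 [0.55131956 0.27210781]] -22.445055356192398 0.15837647144548028
caps [[0.42622121 0.32260794]
 [0.53009346 0.27969731]] -22.445992568462927 0.1123866796643292
baredge [[0.4622798  0.49333851]
 [0.62382998 0.42695374]] -22.338912573153014 0.17465794606283355
y dir -22.267734198154045 0.16110014321553304 [0.53917664 0.45142748] [0.47813015 0.30234166] [0.47815734 0.30115262]
barscrew [[0.46788564 0.47970149]
 [0.61391355 0.42000551]] -22.2346655949221 0.15775854475234524
railscrew [[0.40670337 0.33130826]
 [0.55278903 0.27186741]] -22.1409329274522 0.1577156764297585
caps [[0.42654533 0.32828572]
 [0.5313247  0.28393041]] -22.943961796075875 0.11378097322968779
y dir -22.41410396195532 0.1603821826162355 [0.5408996 0.4498535] [0.4797462  0.30158784] [0.47893501 0.30610807]
```

Six independent edge and screw fits give a gauge yaw of -22.35°, so my frame is good. The case is now about -3.6° turned with its centre near x=0. A two-finger push on the rear end will remove the last few degrees. First I'll check clearance to the instrument for that pose.

Run:
```python
from h import *
T=dict(np.load("pics/top0.npz"))
v,u=np.mgrid[100:260,330:520];uv=np.c_[u.ravel(),v.ravel()]
d=dpt(T,uv);g=w2g(d);ok=(d[:,2]>.06)&(d[:,2]<.4)
for y0 in range(-270,-130,15):
    m=ok&(g[:,1]>=y0)&(g[:,1]<y0+15)
    if m.sum():
        xs=np.sort(g[m,0]);print(y0,m.sum(),xs[:4].round(0),d[m][np.argsort(g[m,0])[:4],2].round(3))
```

```text
-270 833 [128. 129. 130. 131.] [0.105 0.104 0.101 0.102]
-255 851 [123. 124. 124. 125.] [0.106 0.103 0.106 0.105]
-240 878 [116. 117. 117. 117.] [0.097 0.101 0.104 0.103]
-225 877 [111. 111. 112. 113.] [0.114 0.118 0.121 0.123]
-210 879 [109. 109. 109. 109.] [0.112 0.108 0.118 0.109]
-195 823 [112. 113. 113. 115.] [0.11  0.115 0.104 0.108]
-180 760 [134. 134. 135. 136.] [0.127 0.089 0.107 0.127]
-165 651 [159. 159. 159. 160.] [0.134 0.107 0.086 0.137]
-150 540 [182. 184. 185. 186.] [0.146 0.095 0.141 0.102]
-135 432 [208. 208. 210. 210.] [0.087 0.098 0.153 0.101]
```

servo_tool(moves=".008 0 0 0 0 0 -.1; .006 0 -.02 0 0 0 -.1; 0 0 -.035 0 0 0 -.1; 0 0 -.035 0 0 0 -.1; 0 0 -.03 0 0 0 -.1; -.03 0 -.035 0 0 0 -.1; -.02 -.02 -.02 0 0 0 -.1; 0 0 0 0 0 0 -.1")

```text
time_s: 10.47
tool_pos: [0.3998, 0.182, 0.2006]
tool_rot: [179.8, 0.4, 158.2]
force: [0.4, 0.1, -0.3]
grip_width: 0.048
```

```bash
python3 look.py 12 -3 -170 .2 67.7; python3 z.py 12
```

```text
t 10.4667 tcp [0.3998 0.182  0.2006] rot [179.76   0.37 158.16] g [ -27.4 -141.5] F [ 0.4  0.1 -0.3] w 0.048
[ 33.5  -8.6 -55.9 112.6  -7.4  72.   48.3]
(array([-0.0242, -0.0287,  0.0006]), array([1.700e-02, 3.000e-03, 3.158e+00]), array([0.41161682, 0.14635272, 0.2       ]), np.float64(0.43686099294545394))
```

View pics/z12.png

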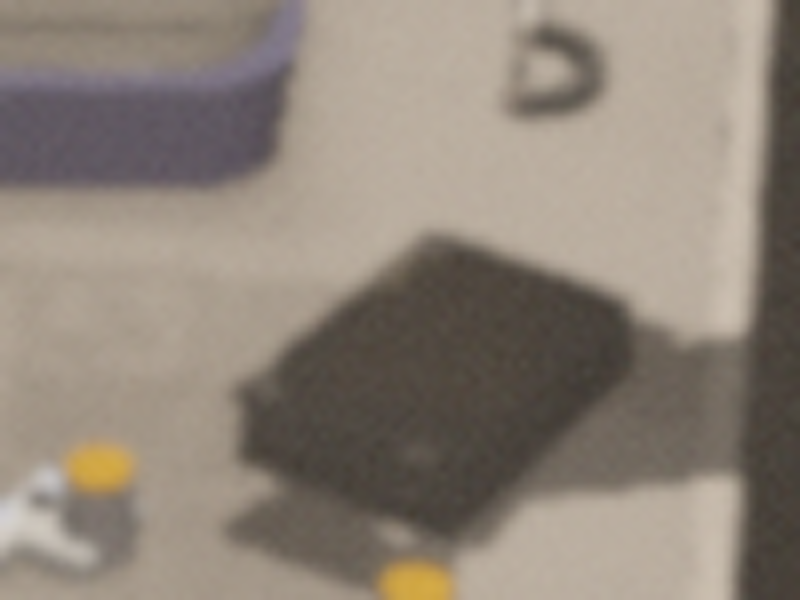

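servo_tool(moves="-.02 0 -.01 0 0 .24 0; -.01 0 0 0 0 .24 0; 0 0 0 0 0 .24 0; 0 0 0 0 0 .24 0; 0 0 0 0 0 .24 0; 0 0 0 0 0 .24 0; 0 0 0 0 0 .24 0; 0 0 0 0 0 .24 0; 0 0 0 0 0 .24 0; 0 0 0 0 0 .24 0; 0 0 0 0 0 .24 0; 0 0 0 0 0 .24 0; 0 0 0 0 0 .24 0; 0 0 0 0 0 0 0")

```text
time_s: 11.73
tool_pos: [0.3986, 0.1884, 0.1862]
tool_rot: [-178.0, 0.8, 66.3]
force: [-0.0, 0.2, -0.2]
grip_width: 0.0436
```

```bash
python3 look.py 13 -3 -206 .1 67.7; python3 z.py 13
```

```text
t 11.7333 tcp [0.3986 0.1884 0.1862] rot [-178.02    0.79   66.33] g [ -31.1 -136. ] F [-0.   0.2 -0.2] w 0.0436
[ 41.6  -4.7 -65.6 111.7  -5.5  72.3 -45.8]
(array([-0.0681,  0.0327,  0.0861]), array([-0.07 ,  0.027, -0.048]), array([0.3979564 , 0.11304517, 0.1       ]), np.float64(0.41370098808844763))
```

View pics/z13.png

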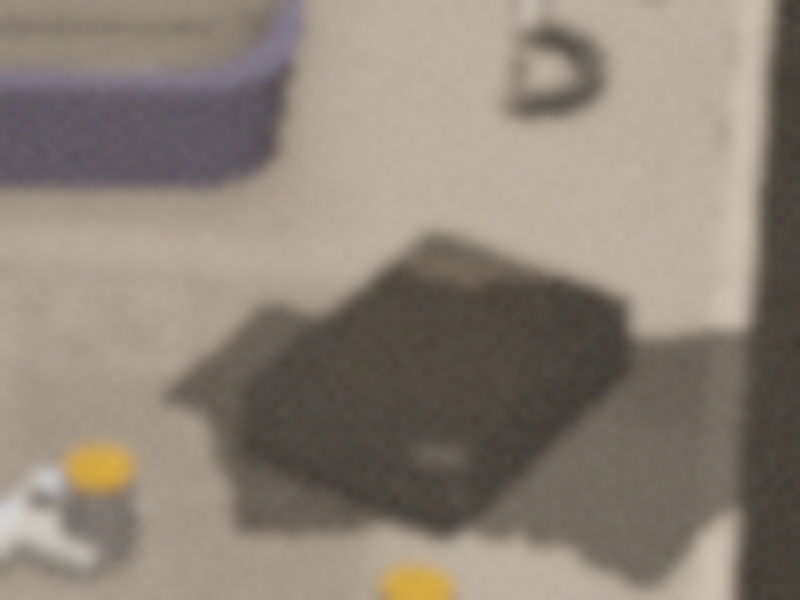

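```bash
python3 m.py 13 433 232 628 300 450 477 241 388
```

```text
[[  37.1 -184.6]
 [ -38.7 -182. ]
 [ -36.6  -59.9]
 [  43.7  -66.5]] [   1.38490144 -123.2110979 ]
0 3 118.3 -3.2
1 2 122.1 -1.0
0 1 75.8 88.0
3 2 80.5 85.3
```

servo_tool(moves="-.02 .01 .02 -.02 .01 -.015 0; -.025 .01 .025 -.02 .01 -.015 0; -.02 .01 .02 -.02 0 -.015 0; 0 0 0 0 0 0 0")

```text
time_s: 12.17
tool_pos: [0.3989, 0.1186, 0.1182]
tool_rot: [-179.8, 0.0, 69.3]
force: [-1.4, 0.3, -0.6]
grip_width: 0.0438
```

```bash
python3 look.py 14 -2 -208 .02 67.7
```

```text
t 12.1667 tcp [0.3989 0.1186 0.1182] rot [-1.7983e+02  1.0000e-02  6.9310e+01] g [  -4.2 -200.6] F [-1.4  0.3 -0.6] w 0.0438
[ 43.9  -5.6 -60.4 120.8  -5.6  62.3 -34.5]
(array([-0.0075,  0.0023,  0.0982]), array([-0.006,  0.001,  0.056]), array([0.3981227 , 0.11081529, 0.02      ]), np.float64(0.41325744089934086))
```

View pics/side14.png

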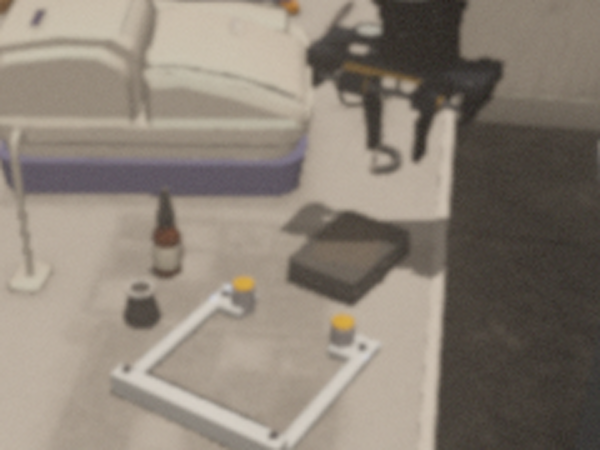

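View pics/top14.png

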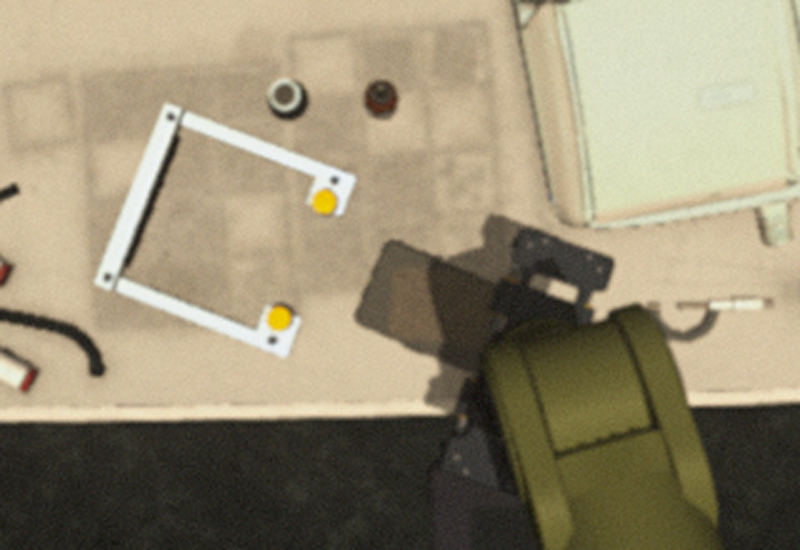

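The gripper is behind the case with a visible gap to the instrument at about (600,240) in the top crop. I'll lower in stages.

servo_tool(moves="-.006 -.002 .01 0 0 .03 0; -.004 -.002 .02 0 0 .026 0; -.003 -.001 .02 0 0 0 0; 0 0 0 0 0 0 0")

```text
time_s: 12.6
tool_pos: [0.3943, 0.1168, 0.0722]
tool_rot: [179.6, -0.5, 68.2]
force: [-0.4, 0.1, -0.4]
grip_width: 0.0434
```

```bash
python3 look.py 15 -6 -208 .02 67.7
```

```text
t 12.6 tcp [0.3943 0.1168 0.0722] rot [179.63  -0.5   68.17] g [  -7.8 -203.9] F [-0.4  0.1 -0.4] w 0.0434
[ 44.   -1.  -62.5 124.6  -1.3  55.3 -39.6]
(array([-0.0046,  0.0015,  0.0521]), array([ 0.013, -0.017,  0.016]), array([0.39442186, 0.11233312, 0.02      ]), np.float64(0.41010648969706975))
```

servo_tool(moves="-.006 -.001 .018 .01 -.01 .016 0; -.004 -.001 .018 0 0 0 0; -.002 0 .01 0 0 0 0; 0 0 0 0 0 0 0")

```text
time_s: 13.03
tool_pos: [0.397, 0.1102, 0.0331]
tool_rot: [179.1, -0.6, 67.9]
force: [0.2, -0.2, -0.2]
grip_width: 0.0432
```

```bash
python3 look.py 16 0 -198 .02 67.7
```

```text
t 13.0333 tcp [0.397  0.1102 0.0331] rot [179.11  -0.61  67.86] g [  -2.8 -209. ] F [ 0.2 -0.2 -0.2] w 0.0432
[ 42.5   5.5 -62.5 126.7   6.5  49.9 -46.1]
(array([0.0109, 0.0026, 0.0133]), array([ 0.031, -0.021,  0.005]), array([0.40376768, 0.11930848, 0.02      ]), np.float64(0.42102595185378383))
```

View pics/side16.png

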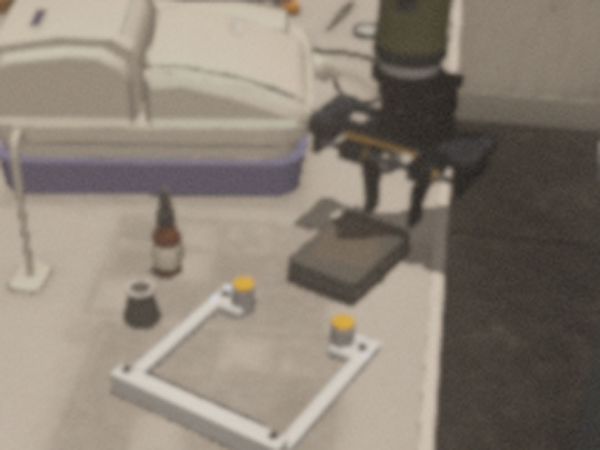

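View pics/top16.png

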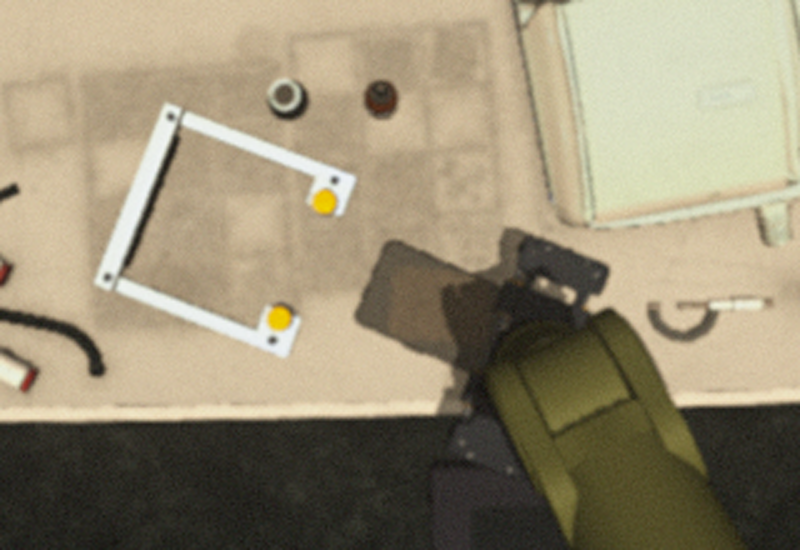

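servo_tool(moves="-.001 .001 .008 .015 -.01 0 0; 0 .001 .003 .01 -.01 0 0; .004 0 0 0 0 0 0; .006 0 0 0 0 0 0; .006 0 0 0 0 0 0; 0 0 0 0 0 0 0")

```text
time_s: 13.63
tool_pos: [0.4121, 0.1265, 0.0294]
tool_rot: [179.1, -0.2, 67.8]
force: [-0.8, -0.2, -0.2]
grip_width: 0.0438
```

```bash
python3 look.py 17 0 -170 .02 67.65
```

```text
t 13.6333 tcp [0.4121 0.1265 0.0294] rot [179.13  -0.21  67.83] g [   5.  -188.2] F [-0.8 -0.2 -0.2] w 0.0438
[ 38.1  10.3 -61.4 124.3  12.4  50.6 -52.8]
(array([ 0.0182, -0.0051,  0.0093]), array([ 0.03 , -0.008,  0.006]), array([0.41439245, 0.14521435, 0.02      ]), np.float64(0.43909943273995755))
```

View pics/top17.png

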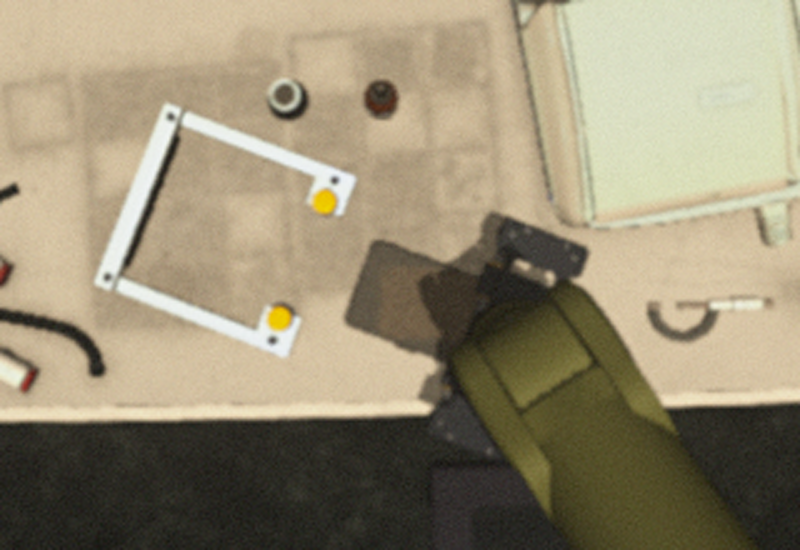

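servo_tool(moves=".003 -.003 .005 .02 0 0 0; .005 -.002 .003 .01 0 0 0; .005 -.001 .001 0 0 0 0; 0 0 0 0 0 0 0")

```text
time_s: 14.07
tool_pos: [0.4106, 0.1394, 0.0191]
tool_rot: [-179.9, 0.0, 67.7]
force: [0.8, 0.2, 0.4]
grip_width: 0.0433
```

```bash
python3 look.py 18 0 -170 .02 67.65; python3 z.py 18
```

```text
t 14.0667 tcp [0.4106 0.1394 0.0191] rot [-1.7993e+02  1.0000e-02  6.7730e+01] g [  -1.3 -176.8] F [0.8 0.2 0.4] w 0.0433
[ 35.1  13.3 -60.4 123.7  15.   50.6 -56.6]
(array([ 0.0068,  0.0013, -0.0009]), array([-0.002,  0.   ,  0.003]), array([0.41439245, 0.14521435, 0.02      ]), np.float64(0.43909943273995755))
```

View pics/z18.png

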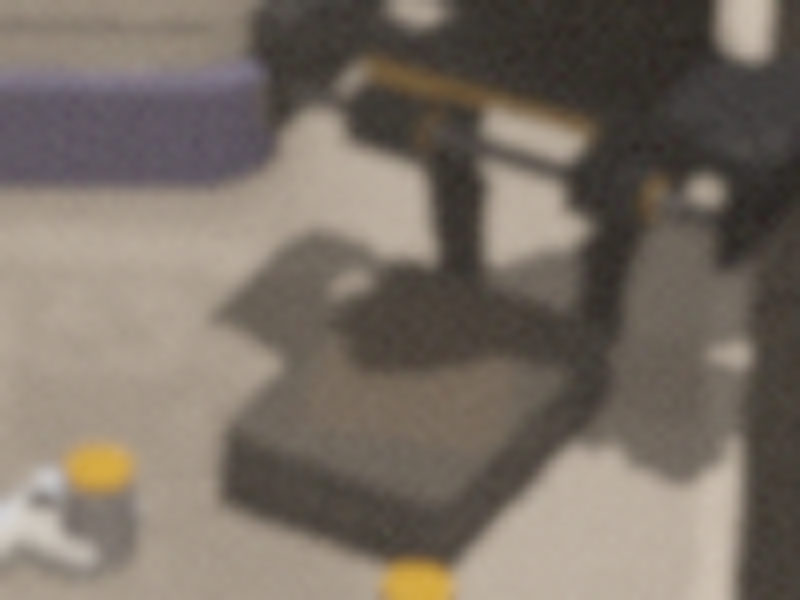

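View pics/top18.png

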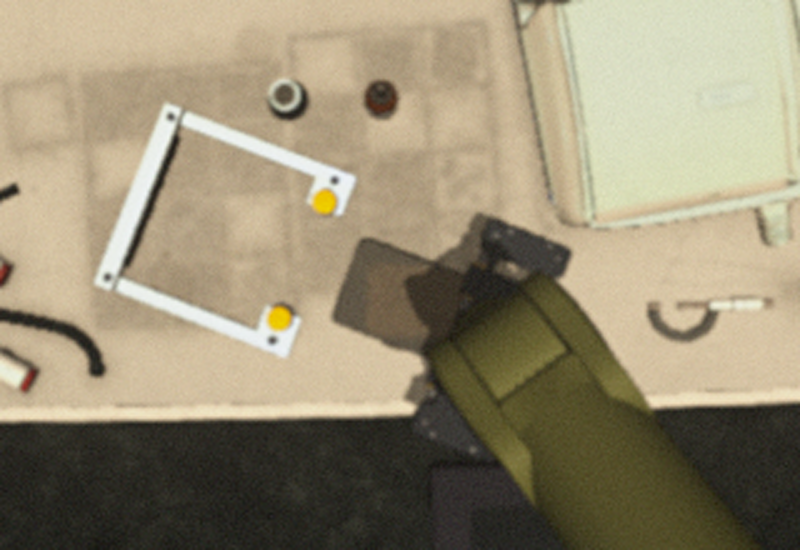

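```bash
cat > zt.py <<'E'
import sys
from h import *
k=sys.argv[1];c=dict(np.load(f"pics/top{k}.npz"))
im=c["img"][175:270,240:350,::-1];cv2.imwrite(f"pics/zt{k}.png",cv2.resize(im,None,fx=6,fy=6,interpolation=cv2.INTER_CUBIC))
E
cat > mt.py <<'E'
import sys
from h import *
k=sys.argv[1];c=dict(np.load(f"pics/top{k}.npz"))
G0[:]=[.4783,.3018]
q=np.array([float(x) for x in sys.argv[2:]]).reshape(-1,2)/6+[240,175]
p=w2g(plane(c,q,.03)[:,:2]);print(p.round(1))
for i in range(0,len(p)-1,2):
    d=p[i+1]-p[i];print(i,np.hypot(*d).round(1),np.degrees(np.arctan2(d[1],d[0])).round(1))
E
python3 zt.py 18
```

```text
(no output)
```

View pics/zt18.png

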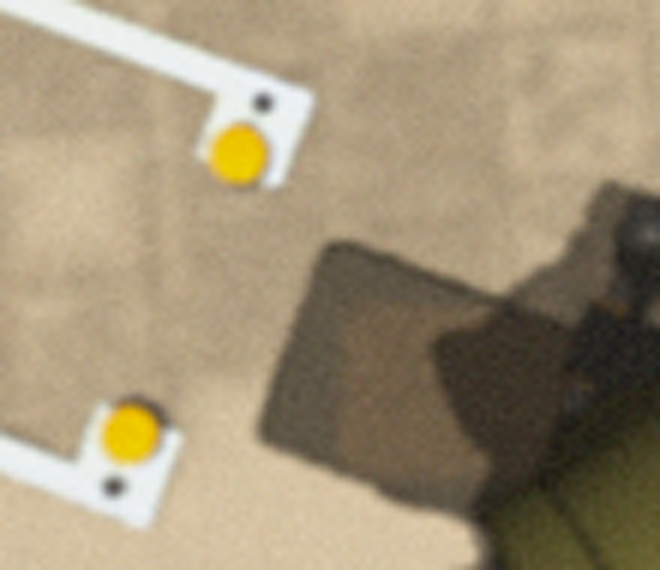

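```bash
python3 mt.py 18 500 298 355 242 465 515 275 442 263 425 325 258 130 433 239 154
```

```text
[[ 4.090e+01 -1.117e+02]
 [ 4.100e+01 -5.300e+01]
 [-4.000e+01 -1.286e+02]
 [-4.000e+01 -5.200e+01]
 [-3.570e+01 -4.550e+01]
 [ 3.130e+01 -4.460e+01]
 [-5.660e+01  2.000e-01]
 [ 5.630e+01 -1.000e-01]]
0 58.6 89.9
2 76.6 90.0
4 67.0 0.7
6 112.8 -0.1
```

The case is square: its sides are at 89.9–90.0° in the gauge frame and its centre is at x≈+0.5 mm, midway between the posts. I'll push straight on toward the gap.

servo_tool(moves=".006 0 0 0 0 0 0; .008 0 .001 0 0 0 0; .008 0 .001 0 0 0 0; .006 0 .001 0 0 0 0; 0 0 0 0 0 0 0")

```text
time_s: 14.58
tool_pos: [0.4213, 0.1649, 0.0158]
tool_rot: [-179.9, 0.2, 67.6]
force: [-0.1, 0.4, -0.2]
grip_width: 0.0433
```

```bash
python3 look.py 19 0 -110 .02 67.65; python3 zt.py 19
```

```text
t 14.5833 tcp [0.4213 0.1649 0.0158] rot [-179.92    0.22   67.59] g [  -1.1 -149.2] F [-0.1  0.4 -0.2] w 0.0433
[ 29.8  16.8 -58.9 121.4  18.6  51.5 -62.3]
(array([ 0.0392,  0.001 , -0.0043]), array([-0.003,  0.008, -0.002]), array([0.43715982, 0.20072693, 0.02      ]), np.float64(0.4810405504588665))
```

View pics/zt19.png

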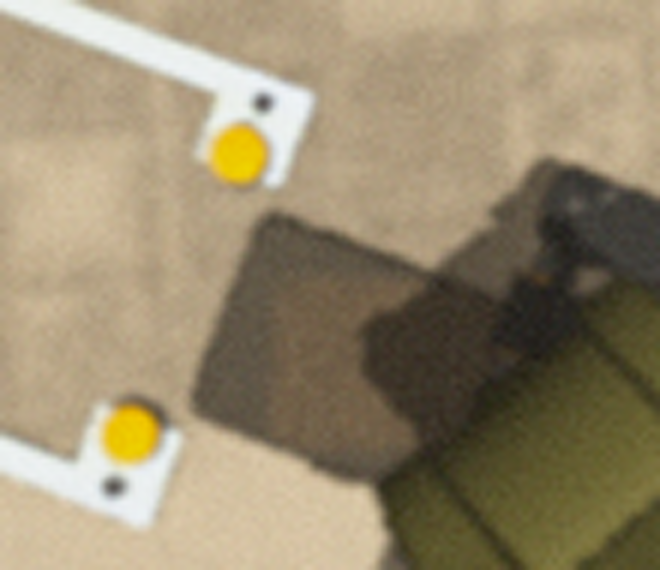

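```bash
python3 mt.py 19 430 270 290 217 370 482 205 417 192 403 255 235
```

```text
[[ 41.3 -83.2]
 [ 41.  -26.7]
 [-41.2 -90.8]
 [-40.8 -24. ]
 [-37.6 -17.6]
 [ 29.9 -16.8]]
0 56.5 90.3
2 66.7 89.6
4 67.5 0.6
```

servo_tool(moves=".006 0 -.001 0 0 0 0; .008 0 0 0 0 0 0; .008 0 0 0 0 0 0; .008 0 0 0 0 0 0; .004 0 0 0 0 0 0; 0 0 0 0 0 0 0")

```text
time_s: 15.18
tool_pos: [0.4349, 0.1974, 0.0165]
tool_rot: [-179.9, 0.4, 67.5]
force: [0.1, -1.0, 0.9]
grip_width: 0.0432
```

```bash
python3 look.py 20 0 15 .02 67.65; python3 zt.py 20
```

```text
t 15.1833 tcp [0.4349 0.1974 0.0165] rot [-179.92    0.35   67.46] g [  -0.8 -113.9] F [ 0.1 -1.   0.9] w 0.0432
[ 24.1  20.3 -57.3 118.   21.7  53.1 -67.6]
(array([ 0.1289,  0.0003, -0.0042]), array([-0.003,  0.012, -0.007]), array([0.48459184, 0.31637815, 0.02      ]), np.float64(0.5787265199023665))
```

View pics/zt20.png

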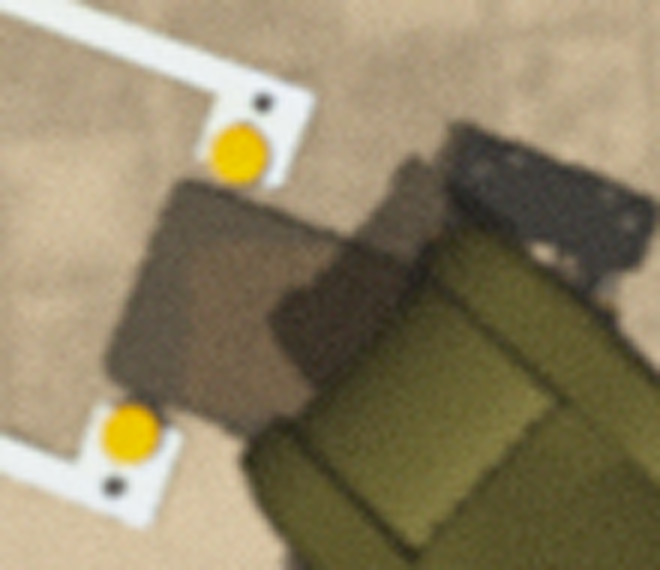

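The front is past both posts and the force is near zero. I'll keep pushing.

servo_tool(moves=".006 0 -.002 0 .005 -.006 0; .008 0 -.001 0 .005 0 0; .009 0 0 0 0 0 0; .009 0 0 0 0 0 0; .009 0 0 0 0 0 0; .009 0 0 0 0 0 0; .006 0 0 0 0 0 0; 0 0 0 0 0 0 0")

```text
time_s: 15.95
tool_pos: [0.4581, 0.2534, 0.0192]
tool_rot: [-179.9, 0.1, 67.5]
force: [0.2, -1.1, 0.3]
grip_width: 0.0439
```

```bash
python3 look.py 21 0 15 .02 67.65
```

```text
t 15.95 tcp [0.4581 0.2534 0.0192] rot [-1.799e+02  1.100e-01  6.754e+01] g [ -0.6 -53.3] F [ 0.2 -1.1  0.3] w 0.0439
[ 15.7  25.6 -55.  111.9  25.4  55.6 -74.1]
(array([ 0.0683,  0.0004, -0.0009]), array([-0.003,  0.004, -0.004]), array([0.48459184, 0.31637815, 0.02      ]), np.float64(0.5787265199023665))
```

View pics/top21.png

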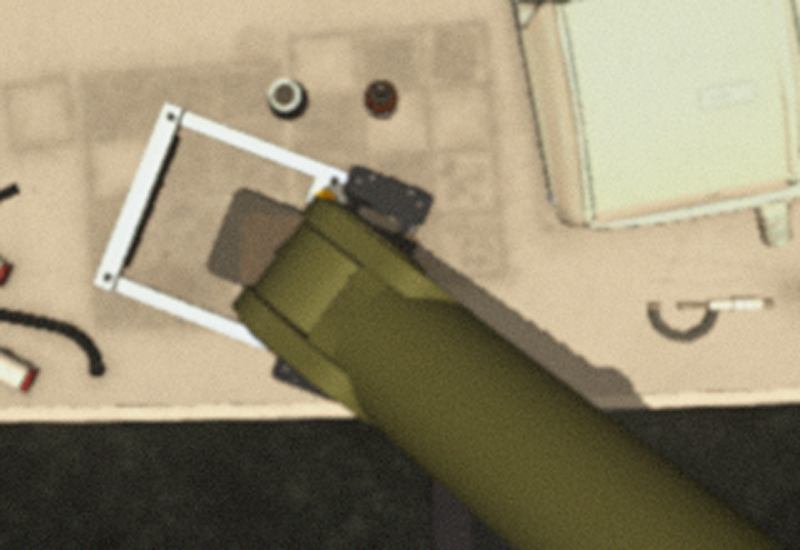

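View pics/side21.png

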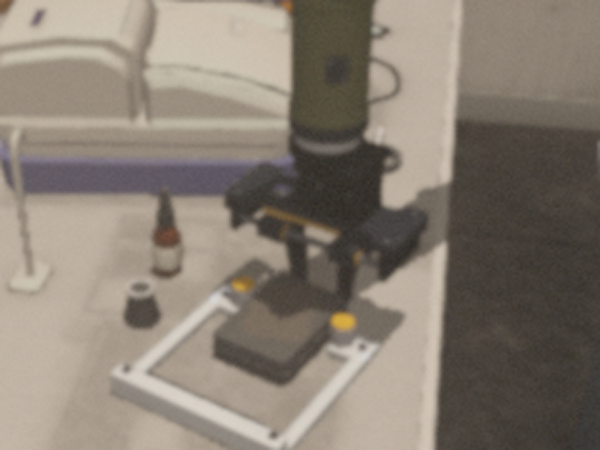

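The case is halfway through and square, and the fingers have about 8 mm to each post. I'll continue.

servo_tool(moves=".006 0 0 0 0 -.004 0; .009 0 0 0 0 0 0; .009 0 0 0 0 0 0; .009 0 0 0 0 0 0; .009 0 0 0 0 0 0; .005 0 0 0 0 0 0; 0 0 0 0 0 0 0")

```text
time_s: 16.63
tool_pos: [0.4773, 0.2982, 0.0185]
tool_rot: [-179.9, 0.3, 67.5]
force: [-0.5, -0.9, 1.0]
grip_width: 0.0435
```

```bash
python3 look.py 22 0 15 .02 67.65
```

```text
t 16.6333 tcp [0.4773 0.2982 0.0185] rot [-179.92    0.33   67.51] g [ 0.2 -4.6] F [-0.5 -0.9  1. ] w 0.0435
[  8.9  30.1 -52.9 106.4  28.2  58.1 -78.4]
(array([ 0.0196, -0.0003, -0.0016]), array([-0.003,  0.011, -0.005]), array([0.48459184, 0.31637815, 0.02      ]), np.float64(0.5787265199023665))
```

View pics/top22.png

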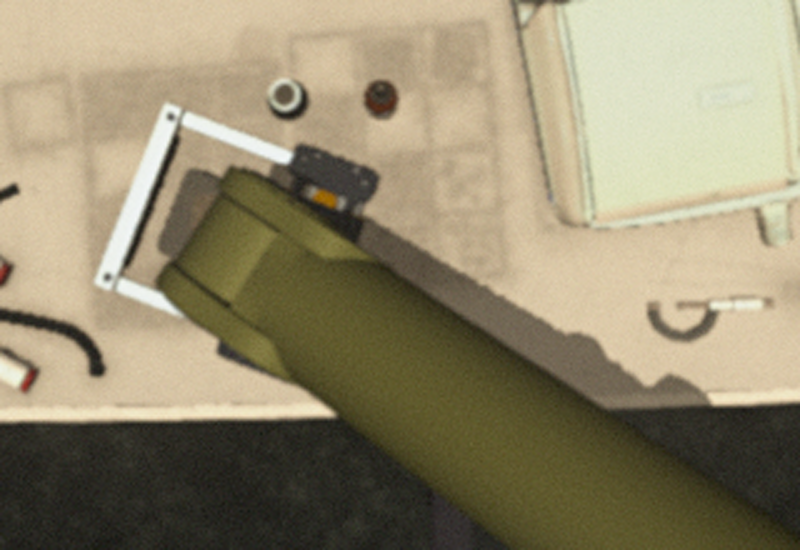

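servo_tool(moves=".005 0 0 0 0 -.005 0; .006 0 0 0 0 0 0; .003 0 0 0 0 0 0; .002 0 0 0 0 0 0; 0 0 0 0 0 0 0")

```text
time_s: 17.15
tool_pos: [0.4833, 0.3117, 0.0179]
tool_rot: [-179.9, 0.5, 67.6]
force: [0.2, 0.1, 0.8]
grip_width: 0.0437
```

servo_tool(moves=".002 0 0 0 0 0 0")

```text
time_s: 17.23
tool_pos: [0.484, 0.3132, 0.0177]
tool_rot: [-179.9, 0.6, 67.6]
force: [0.1, -2.4, 1.2]
grip_width: 0.0436
```

servo_tool(moves=".002 0 0 0 0 0 0")

```text
time_s: 17.32
tool_pos: [0.4848, 0.315, 0.0177]
tool_rot: [-179.9, 0.6, 67.6]
force: [-1.0, -1.4, 1.3]
grip_width: 0.0433
```

servo_tool(moves=".002 0 0 0 0 0 0")

```text
time_s: 17.4
tool_pos: [0.4853, 0.3162, 0.0177]
tool_rot: [-179.9, 0.7, 67.5]
force: [-3.9, -7.2, 5.5]
grip_width: 0.0434
```

servo_tool(moves=".002 0 0 0 0 0 0")

```text
time_s: 17.48
tool_pos: [0.4854, 0.3162, 0.0174]
tool_rot: [-179.9, 1.0, 67.5]
force: [-5.5, -7.0, 7.2]
grip_width: 0.0435
```

servo_tool(moves=".002 0 0 0 0 0 0")

```text
time_s: 17.57
tool_pos: [0.4854, 0.3161, 0.0172]
tool_rot: [-179.9, 1.2, 67.5]
force: [-2.7, -6.2, 5.8]
grip_width: 0.0435
```

The force rose to about 9 N and motion stopped at TCP gauge y≈15 mm, which is where the stop should be. Next I'll back straight off and rise.

servo_tool(moves=".001 0 0 0 0 0 0; 0 0 0 0 0 0 0; -.003 0 0 0 -.01 0 0; -.006 0 0 0 -.01 0 0; -.01 0 0 0 0 0 0; -.01 0 0 0 0 0 0; 0 0 0 0 0 0 0; 0 0 -.02 0 0 0 0; 0 0 -.03 0 0 0 0; 0 0 -.035 0 0 0 0; 0 0 -.035 0 0 0 0; 0 0 -.035 0 0 0 0; 0 0 0 0 0 0 0")

```text
time_s: 18.65
tool_pos: [0.4736, 0.2896, 0.1764]
tool_rot: [-179.7, 2.0, 67.4]
force: [0.8, 1.2, 1.0]
grip_width: 0.0434
```

```bash
python3 look.py 23 0 -140 .2 67.65
```

```text
t 18.65 tcp [0.4736 0.2896 0.1764] rot [-179.66    1.99   67.43] g [  0.  -13.9] F [0.8 1.2 1. ] w 0.0434
[ 15.4  19.5 -59.6  98.1  17.9  74.6 -70.8]
(array([-0.1268,  0.0005, -0.0192]), array([-0.012,  0.069, -0.008]), array([0.42577614, 0.17297064, 0.2       ]), np.float64(0.4595695393617389))
```

View pics/side23.png

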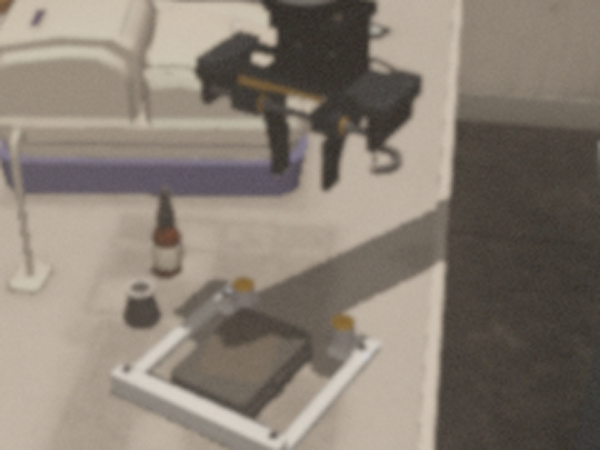

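servo_tool(moves="-.03 0 -.02 0 .02 0 0; -.035 0 -.02 0 .02 0 0; -.035 0 -.02 0 .02 0 0; -.03 0 0 0 0 0 0; -.02 0 0 0 0 0 0; 0 0 0 0 0 0 0")

```text
time_s: 19.25
tool_pos: [0.4081, 0.1446, 0.2234]
tool_rot: [-177.9, 0.7, 67.7]
force: [0.6, 0.2, -1.2]
grip_width: 0.0436
```

```bash
python3 look.py 24
python3 - <<'E'
from h import *
for n,(x0,y0,x1,y1) in(("top",(180,155,300,255)),("side",(255,215,380,300))):
    c=dict(np.load(f"pics/{n}24.npz"));cv2.imwrite(f"pics/f_{n}.png",cv2.resize(c["img"][y0:y1,x0:x1,::-1],None,fx=6,fy=6,interpolation=cv2.INTER_CUBIC))
E
```

```text
t 19.25 tcp [0.4081 0.1446 0.2234] rot [-177.95    0.74   67.66] g [  -5.6 -173. ] F [ 0.6  0.2 -1.2] w 0.0436
[ 41.1  -8.4 -57.4 109.7  -8.   77.1 -36.4]
```

View pics/f_top.png

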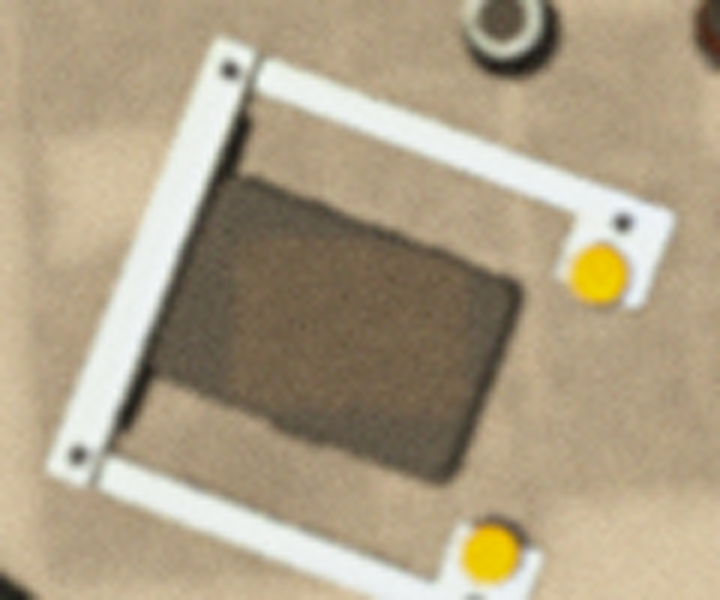

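View pics/f_side.png

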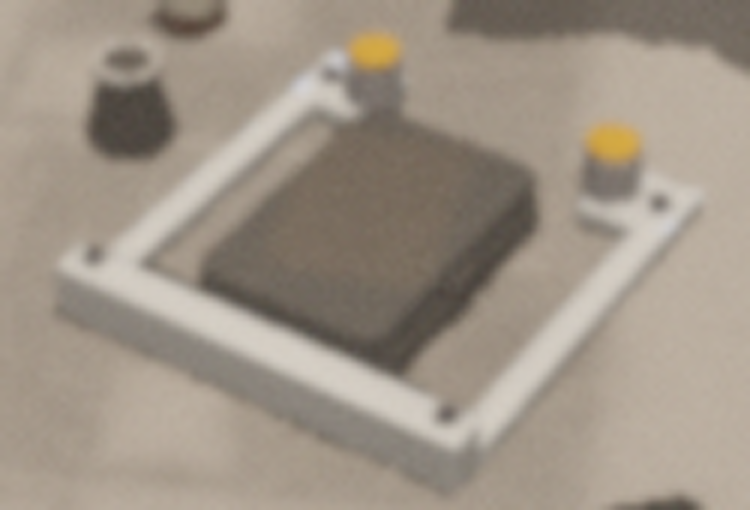

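Both views show the case's front against the rubber. I'll measure squareness and seating now.

Run:
```python
from h import *
G0[:]=[.4783,.3018]
T=dict(np.load("pics/top24.npz"))
a=lambda p,z=.03:w2g(plane(T,np.array(p)/6+[180,155],z)[:,:2])
for n,p in(("left",[[420,478],[165,377]]),("right",[[500,272],[265,184]]),("rear",[[460,462],[518,308]]),("front",[[155,365],[225,190]])):
    q=a(p);d=q[1]-q[0];print(n,q.round(1),np.degrees(np.arctan2(d[1],d[0])).round(1))
q=a([[118,415],[243,108]],.024);print("rubber inner/bar edge",q)
c=case(T,(205,182,268,238));r,P=caserect(T,c[2]);print("rect centre g",w2g(np.array(r[0])/1000),r[1],r[2])
for n,p,p0 in (("loupe",(505,18),0),):pass
d=cv2.absdiff(np.load("pics/top0.npz")["img"],T["img"]).max(2)
for n,(x0,y0,x1,y1) in(("loupe",(254,148,276,170)),("bottle",(292,148,314,170)),("micro",(405,232,465,262)),("gauge",(185,160,250,200))): print(n,d[y0:y1,x0:x1].mean(),np.percentile(d[y0:y1,x0:x1],99))
```

```text
left [[-39.8  35.1]
 [-39.4 139.6]] 89.8
right [[ 43.5  35.2]
 [ 42.5 131. ]] 90.6
rear [[-28.7  23.2]
 [ 33.3  23.8]] 0.6
front [[-36.5 144.9]
 [ 34.9 144.5]] -0.3
rubber inner/bar edge [[-59.81365258 152.51587023]
 [ 66.66173548 151.06193179]]
rect centre g [ 1.53629017 87.97327996] (129.8194580078125, 86.56266784667969) 66.47671508789062
loupe 6.93595041322314 16.0
bottle 6.56404958677686 14.0
micro 24.58111111111111 130.0
gauge 16.775384615384617 87.0
```

View pics/top24.png

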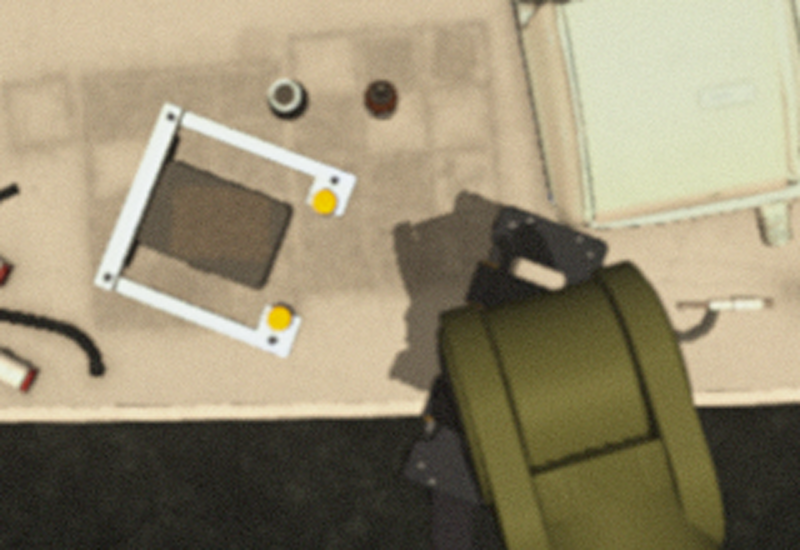

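Run:
```python
from h import *
T=dict(np.load("pics/top24.npz"));S=dict(np.load("pics/side24.npz"))
def g(im): return np.clip((im.astype(float)/255)**.5*255*1.1,0,255).astype(np.uint8)
cv2.imwrite("pics/e_top.png",cv2.resize(g(T["img"][170:232,192:228,::-1]),None,fx=9,fy=9,interpolation=cv2.INTER_CUBIC))
cv2.imwrite("pics/e_side.png",cv2.resize(g(S["img"][250:290,275:340,::-1]),None,fx=11,fy=11,interpolation=cv2.INTER_CUBIC))
```

```text
(no output)
```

View pics/e_top.png

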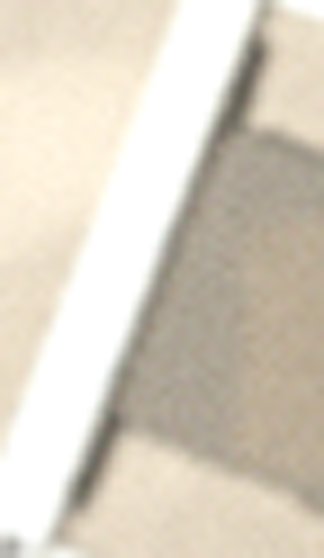

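View pics/e_side.png

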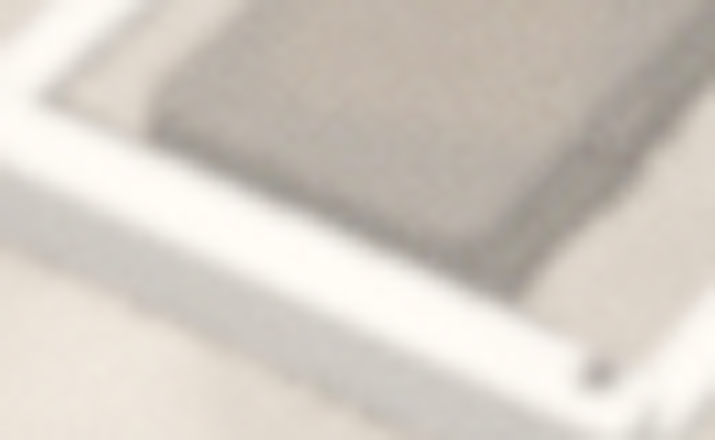

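No bench shows between the case front and the rubber, and the contact line is even across the width. I'll raise the hand well clear and check the micrometer.

servo_tool(moves=".02 0 -.02 0 0 0 0; .03 0 -.03 0 0 0 0; .03 0 -.03 0 0 0 0; .02 0 -.02 0 0 0 0; 0 0 0 0 0 0 0; 0 0 0 0 0 0 0")

```text
time_s: 19.85
tool_pos: [0.4488, 0.2499, 0.3199]
tool_rot: [-177.0, 0.3, 68.1]
force: [-0.2, 0.1, 0.1]
grip_width: 0.0436
```

```bash
python3 look.py 25
python3 - <<'E'
from h import *
d=cv2.absdiff(np.load("pics/top0.npz")["img"],np.load("pics/top25.npz")["img"]).max(2)
d2=cv2.absdiff(np.load("pics/side0.npz")["img"],np.load("pics/side25.npz")["img"]).max(2)
d3=cv2.absdiff(np.load("pics/side24.npz")["img"],np.load("pics/side25.npz")["img"]).max(2)
print("micro top",d[232:258,408:462].mean(),"loupe/bottle side",d2[185:245,268:296].mean(),"case 24->25",d3[215:290,262:345].mean())
E
```

```text
t 19.85 tcp [0.4488 0.2499 0.3199] rot [-177.02    0.32   68.14] g [ -7.9 -60.1] F [-0.2  0.1  0.1] w 0.0436
[ 32.5   8.1 -68.4  90.8   5.2  88.  -57.9]
micro top 7.418091168091168 loupe/bottle side 4.369642857142857 case 24->25 10.547469879518072
```

View pics/side25.png

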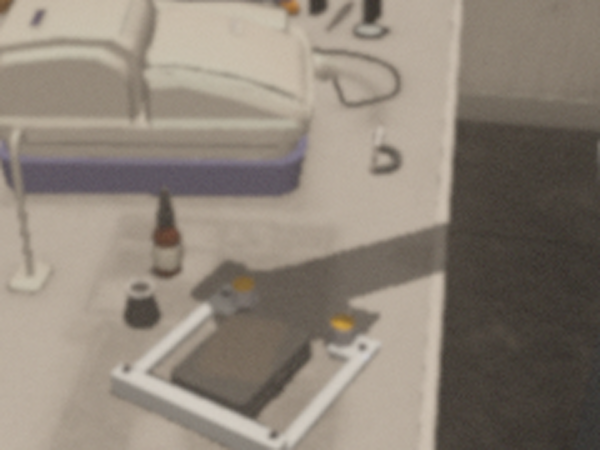

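View pics/top25.png

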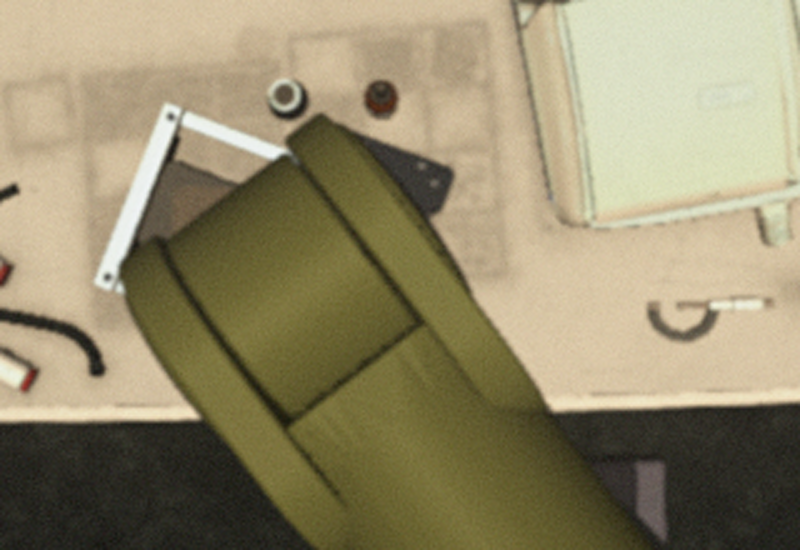

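The case is at the stop. The bottle, loupe and micrometer haven't moved, and the hand is 0.3 m up and clear. I'm handing the job in.

```bash
python3 -c "
from cell import env
print(env.sign_off())"
```

```text
the job is handed in; nothing more can be done
None
```

The case fits the width gauge: it went between the two posts by pushing alone and now rests against the rubber-faced stop bar. I handed the job in at about 20 s of robot time, and the sign-off reports no verdict.

I squared and centred the case with fingertip pushes on its sides and rear end. Then I pushed it through the gap with two fingertips on the rear end. At the stop, motion ceased and the force rose to about 9 N, with the fingertips at gauge y ≈ 25 mm, where the case's rear end should be. I then backed straight off and raised the hand.

Last checks:
- **Squareness:** the case's edges came out within 0.6° of the gauge axes, with its centre about 1.5 mm off in x.
- **At the stop:** neither view shows a gap at the stop, and the contact line is even across the width.
- **Other objects:** the dropper bottle, loupe and micrometer look unchanged from the first pictures. The hand is clear, with the TCP 0.32 m above the bench.

**Disagreement:** the final estimates of the case's y position differ by a few millimetres. The case outline in the top view and the contact point both give y ≈ 88 mm, while hand-picked edges in the top view give about 84 mm. I trusted the contact force and the absence of a visible gap.

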